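# Hold a drilled heat spreader flush on the sloped cooling pad

### The arm

A 6-joint arm with a two-finger parallel gripper is mounted at the origin on the work surface. World frame = base frame: x ahead of the robot, y to its left, z up, the work surface at z = 0. Lengths are in m, angles in rad, forces in N, time in s.
With the tool pointing down it reaches from about 0.325 to 0.925 m from the base axis. Payload 3.1 kg.
Tool frame: the origin (TCP) lies midway between the tips of the shut fingers; the grasp point (between the pads) lies 19 mm behind it; z points along the fingers, y is the direction in which the jaws open and shut (so a half turn about z gives the same grasp; the last joint's range is limited). The gripper opens to 85 mm and grips with 20 to 120 N. Pads are 22 mm wide; open, the fingers measure 114 mm over their backs; the gripper's body (76 mm by 85 mm) begins 54 mm behind the grasp point. The pads swing forward as they close: fully open they stand 13 mm farther back than shut.
Start: joints at [1.163, 0.217, 1.613, -0, 1.311, -0.112], TCP at [0.182, 0.598, 0.231] pointing down, gripper open.
Joint ranges: [-2.75, 2.75], [-0.78, 2.1], [0.31, 2.55], [-1.13, 4.27], [0.13, 2.63], [-2.58, 2.58]. Speed limits (rad/s): [2.79, 2.79, 3.14, 3.14, 3.14, 3.14].

### API

Orientations are given as [roll, pitch, yaw] about the fixed x, y, z axes, in that order (R = Rz(yaw) Ry(pitch) Rx(roll)).
In Python, from station import get_obs, capture, close_job gives the robot as it stands.
- The arm moves only by the tool apply_moves, never from a script. Its argument "steps" is a list of rows, each an object of numbers: "hand": the opening, from 0 (shut) to 1 (fully open); "tx", "ty", "tz": the shift along the tool's x, y, z in units of 25 mm (1.0 is 25 mm); "twist": the turn about the tool's z in degrees. A call has 1 to 12 rows; each row is the pose to reach, as a shift and turn from the pose commanded when the call began, along the tool's axes at that moment; what a row does not reach only later rows make up. A row lasts 1/12 s, in which the tool goes at most 41.7 mm and 7.16 degrees, less where a joint would pass 70% of its speed; a pose out of reach is approached as far as the arm can. A call with a gripper value outside its range is refused whole. The fingers move at their own pace and stop on an object; the grip force is fixed at half the most. Time passes only in rows, so rows that repeat a pose let the fingers close. It gives the time, the measured TCP pose, the force and the opening at its end, in the units of the state.
- get_obs(): the state, without advancing time (a new reading comes with each control period).
- capture(name): name is "scene" or "top" or "wrist"; returns a dict with "color" (384x512x3 uint8, red, green, blue), "intrinsics" (3x3 intrinsics, pixels), "R" (3x3) and "t" (3): a world point X has camera coordinates R X + t; the wrist camera has in their place "T_tool_cam" (4x4, takes a point from camera to tool coordinates, whose origin is the TCP and whose axes are the flange's). Camera axes: x right, y down, z forward; pixel columns grow to the right and rows downward; lengths in m; the calibration is good to about 2 mm. A picture is of the moment at which its call begins: read the wrist's pose just before it. There is no depth.
- close_job(): hands the job in, once; it reports no verdict.
The state is a dict: "time_s": time; "joints": joint angles; "qd": joint speeds; "tau": joint torques, N m; "ee_pos": TCP position; "orientation": TCP orientation; "contact_force": force on the tool from outside, world axes, zero at the start; "moment": the same for the moment, N m; "gripper_width": finger opening in m.
Only numpy, scipy, OpenCV 4.12 (cv2) and the standard library are available. Lean on these libraries where they do the work, as an engineer would, in place of code of your own. Each camera call takes 0.05 s, during which the arm holds its last target.

### The job

On the radio desk, slide the vise's jaw wide open by its orange lug, lift the finished aluminium heat spreader out by its rib, and hold its flat underside flush against the sloped copper cooling pad of the test stand, in the middle of the pad and square to it. Press gently so that the sprung pad sinks about half-way (never onto its stop), and finish like that, still gripping and pressing: do not let go. Leave the mug, the mouse and the keyer where they are.

Things in the scene. Friction and masses are not known exactly. Their poses are not given: they have to be found in the camera images.
- jaw_lug (a point): Orange upright lug on the vise's sliding jaw: 22 mm along the vise's x, 14 mm thick (y), standing 35 mm above the jaw. The point lies on its centre line, 14 mm below its top (76 mm above the desk). Axes as the vise: x is the direction in which the jaw opens (away from the fixed jaw, roughly away from the robot), z up. Take it across y from above.
- jaw (a joint): Sliding jaw of the green vise, m: 0 shut, grows as it opens along the lug's +x, 0.045 at its stop. Slides with about 2.5 N of friction and stays where it is left. Its steel lip (underside 10 mm above the vise bed) overhangs the edge of the part by 1 to 5 mm until the jaw is opened. Starts 0 to 3 mm open. The vise itself is fixed to the desk.
- vise: Green bench vise with a dark steel bed, bolted down, 190 mm long (x) by 80 mm (y); origin under the centre of the bed, on the desk. The bed on which the part lies is 40 mm above the desk; jaw tops are 54 to 55 mm above the desk. Fixed jaw at -x (plain face 37 mm from the origin), sliding jaw at +x.
- spreader_rib (a point): Heat spreader, bare aluminium, 0.1 to 0.21 kg: a flat drilled plate 70 mm (x) by 60 mm (y) by 8 mm thick with an upright rib in its middle, 40 mm long (x), 14 mm thick (y), 40 mm high (48 mm overall). The point is in the rib, 32 mm above the plate's underside and 16 mm below the rib's top: grip there across y. z points from the underside to the rib's top. It starts lying loose between the jaws, long side along the vise's x.
- spreader: The same heat spreader; origin at the centre of its flat underside, axes as spreader_rib.
- pad_centre (a point): Centre of the upper face of the copper cooling pad, 94 mm (x) by 84 mm (y) by 8 mm, on the tilting test stand. z is the face's outward normal (up, leaning towards the robot's side); x points up the slope; y is level. The slope is between about 11 and 34 degrees from level, differs from run to run and is locked. The face's centre is 60 to 100 mm above the desk. The pad moves with its springs.
- pad (a joint): How far the pad has sunk into the stand along its own normal, m: 0 untouched, 0.012 at its stop; the middle is 0.006. Springs: begins to sink at a push of about 3 N (including the weight of the spreader, 1 to 2 N), then 1 N more per mm (about 9 N half-way). The weight of the spreader alone does not sink it.
- stand: Dark steel test stand, fixed, base 150 mm by 150 mm, two side posts to 99 mm high at 68 mm either side of its middle, on the higher side. Origin under the centre of its base, on the desk.
- mug: Blue mug, 76 mm across, 90 mm high; origin under its centre. Bystander.
- mouse: Black and grey computer mouse, 100 x 56 x 30 mm; origin under its centre. Bystander.
- keyer: Twin-paddle telegraph keyer on a dark steel base 80 x 55 mm, 40 mm high, red paddles; origin under its centre. Bystander.
Mind the look-alikes: they are no part of the job. Of the things shaped like the spreader, the aluminium one is meant. Leave any red look-alike of the vise alone.

How it is judged:
By the outcome, as a careful person would: the job done as asked, in the order asked, and still so for the second after the job is handed in, while the arm keeps its last pose, push and grip.
It also fails if it takes over 48 s, if anything falls off the work surface, if the arm or the gripper's body presses on something with over 40 N, if the wrist force passes 120 N, or if a joint passes its speed limit or range.

## Working session

There is one attempt and no reset: what is moved stays moved. The work goes in short steps, Python scripts to look and compute and a tool call to move; the robot and the scene stay as the last step left them, time stands still between calls to the robot, and variables do not carry over. Pictures are saved under pics/ and viewed, and the job is handed in when it is done.

Besides the shell and the picture viewer there is one more tool, called after "Call:" by a JSON object that holds its "fn" and its "kwargs". apply_moves: Moves the arm, as the interface text tells. Its arguments: {"type":"object","properties":{"steps":{"type":"array","items":{"type":"object","properties":{"hand":{"type":"number"},"tx":{"type":"number"},"ty":{"type":"number"},"tz":{"type":"number"},"twist":{"type":"number"}}}}},"required":["steps"]}

```bash
mkdir -p pics; ls; cat > h.py <<'E'
import numpy as np,cv2
from station import get_obs,capture
def snap(n,f):
    o=get_obs(); c=capture(n); cv2.imwrite(f'pics/{f}.png',cv2.cvtColor(c['color'],cv2.COLOR_RGB2BGR)); np.savez(f'pics/{f}.npz',**{k:np.array(v) for k,v in c.items()},ee=o['ee_pos'],ori=o['orientation']); return o,c
E
python3 - <<'E'
from h import *
o=get_obs();print(o)
for n in ['scene','top','wrist']:
    o,c=snap(n,n+'0'); print(n,c['intrinsics'],c.get('R'),c.get('t'),c.get('T_tool_cam'))
E
```

```text
pics
{'time_s': 0.0, 'joints': array([ 1.16281170e+00,  2.17749871e-01,  1.61491838e+00,  6.66063711e-06,
        1.31130028e+00, -1.12187245e-01]), 'qd': array([ 7.14979153e-04,  4.13516117e-04,  5.17074383e-04, -1.13583688e-04,
        1.27415057e-03, -3.80987862e-05]), 'tau': array([-1.98561982e-03, -3.96831715e+01, -3.03858554e+01, -2.86323984e-04,
        9.56771895e-03, -1.23328044e-05]), 'ee_pos': array([0.1818358 , 0.59711915, 0.22997915]), 'orientation': array([-3.13923243e+00, -2.72377671e-04,  2.84579323e+00]), 'contact_force': array([ 0.54982841, -0.15598608, -0.32203381]), 'moment': array([-0.00219702, -0.04026349,  0.03592118]), 'gripper_width': 0.0856007692076514}
scene [[467.33757352   0.         256.88523646]
 [  0.         467.33757352 193.58901514]
 [  0.           0.           1.        ]] [[-0.55546829  0.83139652 -0.0153233 ]
 [ 0.69017947  0.45068433 -0.56615893]
 [-0.46379659 -0.32505915 -0.82415367]] [ 0.26220416 -0.38127591  1.4289269 ] None
top [[379.61465758   0.         261.11028342]
 [  0.         379.61465758 199.33058115]
 [  0.           0.           1.        ]] [[-0.01450775 -0.99987006  0.00702772]
 [-0.99253359  0.01354931 -0.12121668]
 [ 0.12110571 -0.00873383 -0.99260119]] [0.06009215 0.58397211 0.84176077] None
wrist [[324.78742308   0.         258.49346357]
 [  0.         324.78742308 193.35874125]
 [  0.           0.           1.        ]] None None [[-1.22130176e-03 -9.50141762e-01 -3.11815875e-01  8.06278459e-02]
 [ 9.99999238e-01 -1.21572717e-03 -2.12265243e-04 -7.83751965e-05]
 [-1.77400959e-04 -3.11815897e-01  9.50142523e-01 -1.42786742e-01]
 [ 0.00000000e+00  0.00000000e+00  0.00000000e+00  1.00000000e+00]]
```

View pics/scene0.png

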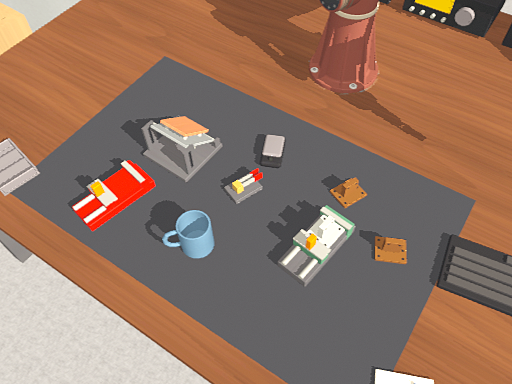

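View pics/top0.png

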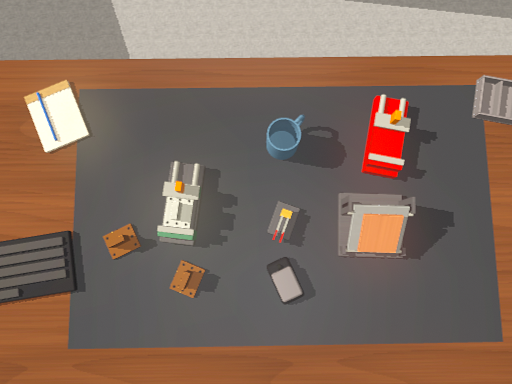

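View pics/wrist0.png

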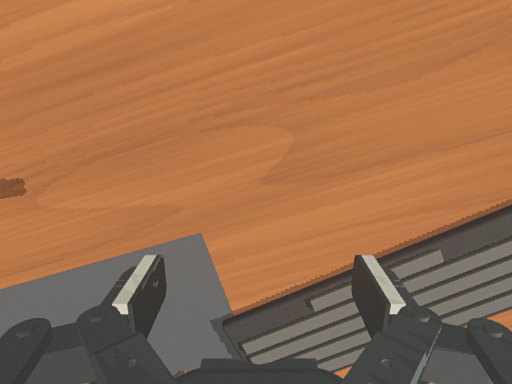

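The scene view shows the green vise at about (317,242), the stand at (183,140) and the red vise at (112,193). In the top view the green vise is at (180,205), its orange lug at (179,186) and the copper pad at (380,233). I'll measure these coarsely next.

```bash
cat >> h.py <<'E'
from scipy.spatial.transform import Rotation as Ro
def rays(f,uv):
    d=np.load(f'pics/{f}.npz') ; K=d['intrinsics']; uv=np.atleast_2d(uv).astype(float)
    r=np.c_[(uv-[K[0,2],K[1,2]])/[K[0,0],K[1,1]],np.ones(len(uv))]
    if 'R' in d: R,t=d['R'],d['t']; return -R.T@t,(R.T@r.T).T
    T=d['T_tool_cam']; Rt=Ro.from_euler('xyz',d['ori']).as_matrix()
    return d['ee']+Rt@T[:3,3],(Rt@T[:3,:3]@r.T).T
def atz(f,uv,z):
    c,r=rays(f,uv); return c+r*((z-c[2])/r[:,2])[:,None]
def proj(f,X):
    d=np.load(f'pics/{f}.npz'); K=d['intrinsics']; X=np.atleast_2d(X)
    if 'R' in d: c=X@d['R'].T+d['t']
    else:
        T=d['T_tool_cam']; Rt=Ro.from_euler('xyz',d['ori']).as_matrix(); c=((X-d['ee'])@Rt-T[:3,3])@T[:3,:3]
    p=c@K.T; return p[:,:2]/p[:,2:]
def tri(obs):
    A=np.zeros((3,3));b=np.zeros(3)
    for f,uv in obs:
        c,r=rays(f,uv); r=r[0]/np.linalg.norm(r[0]); P=np.eye(3)-np.outer(r,r);A+=P;b+=P@c
    X=np.linalg.solve(A,b); return X,[np.round(proj(f,X)[0]-uv,1) for f,uv in obs]
def crop(f,x0,y0,x1,y1,s,o):
    im=cv2.imread(f'pics/{f}.png')[y0:y1,x0:x1]; cv2.imwrite(f'pics/{o}.png',cv2.resize(im,None,fx=s,fy=s,interpolation=cv2.INTER_CUBIC))
E
python3 - <<'E'
from h import *
crop('top0',150,150,220,250,6,'c1'); crop('top0',325,180,425,270,6,'c2'); crop('scene0',130,100,240,190,6,'c3')
im=cv2.cvtColor(cv2.imread('pics/top0.png'),cv2.COLOR_BGR2HSV)
m=cv2.inRange(im,(10,180,180),(25,255,255))
n,l,s,c=cv2.connectedComponentsWithStats(m)
for i in range(1,n):
    if s[i,4]>10: print(s[i],c[i],atz('top0',c[i],0.09))
E
```

```text
[390 110  11  13  93] [395.50537634 115.60215054] [[ 0.76215988 -0.25019823  0.09      ]]
[175 181   7  11  59] [178.03389831 185.74576271] [[0.61026494 0.23229532 0.09      ]]
[282 209  10   9  51] [286.        212.8627451] [[ 0.54795386 -0.00090995  0.09      ]]
[104 228  18  19 142] [112.54929577 237.33098592] [[0.50075396 0.37043451 0.09      ]]
[109 248  15  11  66] [115.06060606 251.93939394] [[0.46978481 0.3641039  0.09      ]]
```

View pics/c1.png

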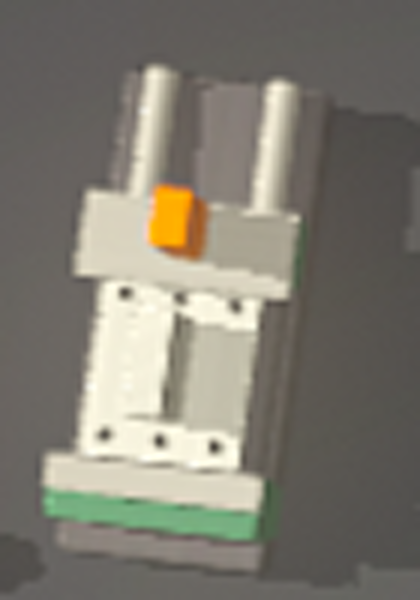

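View pics/c2.png

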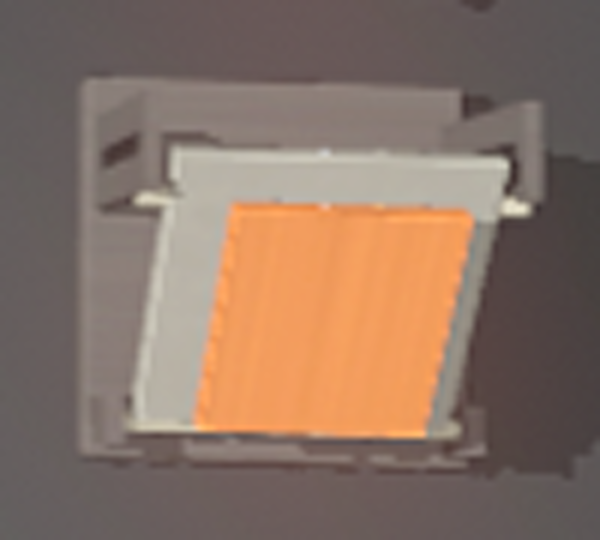

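View pics/c3.png

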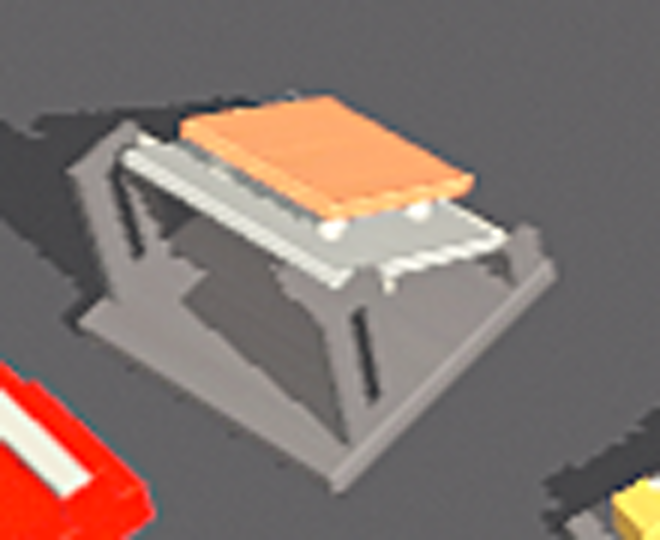

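```bash
cat >> h.py <<'E'
def shift(target):
    o=get_obs(); Rt=Ro.from_euler('xyz',o['orientation']).as_matrix()
    return Rt.T@(np.array(target)-o['ee_pos'])/0.025
E
python3 - <<'E'
from h import *
print(shift([0.54,0.235,0.26]))
E
```

```text
[-17.92573401  -9.6883161   -1.17568917]
```

Call:
{"fn": "apply_moves", "kwargs": {"steps": [{"hand":1,"tx":-18,"ty":-9.7,"tz":-1.2,"twist":-10},{"hand":1,"tx":-18,"ty":-9.7,"tz":-1.2,"twist":-10},{"hand":1,"tx":-18,"ty":-9.7,"tz":-1.2,"twist":-10},{"hand":1,"tx":-18,"ty":-9.7,"tz":-1.2,"twist":-10},{"hand":1,"tx":-18,"ty":-9.7,"tz":-1.2,"twist":-10},{"hand":1,"tx":-18,"ty":-9.7,"tz":-1.2,"twist":-10},{"hand":1,"tx":-18,"ty":-9.7,"tz":-1.2,"twist":-10},{"hand":1,"tx":-18,"ty":-9.7,"tz":-1.2,"twist":-10},{"hand":1,"tx":-18,"ty":-9.7,"tz":-1.2,"twist":-10},{"hand":1,"tx":-18,"ty":-9.7,"tz":-1.2,"twist":-10},{"hand":1,"tx":-18,"ty":-9.7,"tz":-1.2,"twist":-10},{"hand":1,"tx":-18,"ty":-9.7,"tz":-1.2,"twist":-10}]}}

```text
time_s: 1.15
ee_pos: [0.5335, 0.2424, 0.2604]
orientation: [-3.142, -0.0, 3.02]
contact_force: [0.9, 0.3, 0.5]
gripper_width: 0.0851
```

```bash
python3 - <<'E'
from h import *
o,c=snap('wrist','w1');print(o)
E
```

```text
{'time_s': 1.15, 'joints': array([ 3.06586288e-01,  1.12121482e-01,  1.67781440e+00,  1.62893605e-04,
        1.35200627e+00, -1.14281761e+00]), 'qd': array([-0.7802127 ,  0.32493579, -0.40781411,  0.00559421,  0.07662268,
       -0.77393113]), 'tau': array([  2.06292763, -37.52758384, -29.31704521,  -0.1364827 ,
         0.10829292,   0.49972191]), 'ee_pos': array([0.533492  , 0.24236087, 0.26037628]), 'orientation': array([-3.14159226e+00, -3.83964368e-04,  3.02016484e+00]), 'contact_force': array([0.87615437, 0.34530055, 0.49786107]), 'moment': array([ 0.0345055 , -0.01682554,  0.0342903 ]), 'gripper_width': 0.08512955940630614}
```

View pics/w1.png

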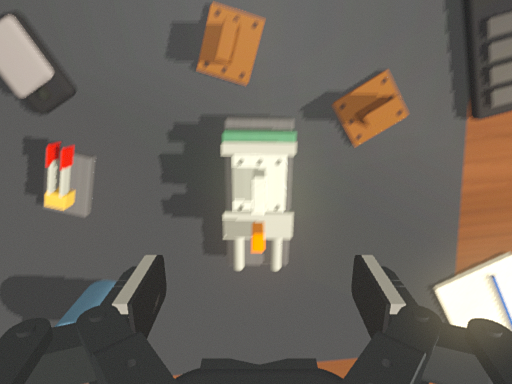

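The wrist view was taken while the arm was still moving. It shows the vise nearly square in the image: lug at about (258,240), rib at (270,188), fixed jaw at (260,140). I'll retake it with the arm still.

```bash
python3 - <<'E'
from h import *
capture('wrist');capture('wrist');capture('wrist')
o,c=snap('wrist','w2');print(o['ee_pos'],o['orientation'],abs(o['qd']).max())
crop('w2',210,100,310,290,3.1,'c4')
E
```

```text
[0.53294066 0.24316255 0.26003938] [ 3.14146365e+00 -1.29732216e-03  3.01749567e+00] 0.047479420761515546
```

View pics/c4.png

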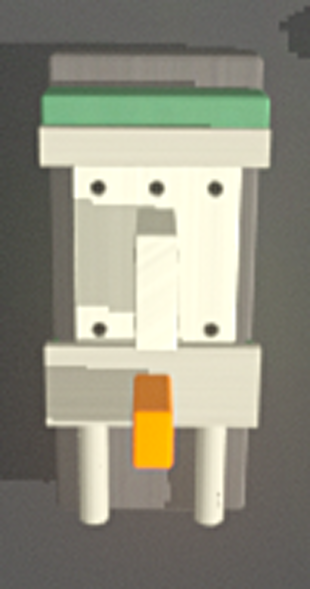

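```bash
python3 - <<'E'
from h import *
P=lambda x,y:(210+x/3.1,100+y/3.1)
def lug(f,pts,z):
    a=atz(f,pts,z);return a
l=atz('w2',[P(135,411),P(173,411),P(173,468),P(135,468)],.09);print('lug',l.round(4),l.mean(0).round(4))
r=atz('w2',[P(135,235),P(176,235),P(178,350),P(136,350)],.088);print('rib',r.round(4),r.mean(0).round(4))
for a,b in [((176,235),(178,350)),((135,235),(136,350)),]:
    q=atz('w2',[P(*a),P(*b)],.088);d=q[1]-q[0];print('ang',np.degrees(np.arctan2(d[1],d[0])))
for a,b,z in [((40,128),(270,128),.055),((40,165),(270,165),.055),((46,347),(262,347),.055)]:
    q=atz('w2',[P(*a),P(*b)],z);d=q[1]-q[0];print('edge ang',np.degrees(np.arctan2(d[1],d[0])),q.round(4))
T=lambda x,y:(150+x/6,150+y/6)
print('top lug',atz('top0',[T(153,187),T(192,187),T(187,252),T(149,246)],.09).mean(0))
print('top rib',atz('top0',[T(170,318),T(160,417)],.088))
im=cv2.cvtColor(cv2.imread('pics/top0.png'),cv2.COLOR_BGR2RGB)
# pad corners
C2=lambda x,y:(325+x/6,180+y/6); S=lambda x,y:(130+x/6,100+y/6)
# top-face corners: UL(up,left(+y)),UR,LR,LL
t=[C2(230,205),C2(475,210),C2(430,435),C2(196,430)]
s=[S(328,215),S(182,122),S(330,97),S(472,180)]
X=[]
for a,b in zip(t,s):
    x,e=tri([('top0',a),('scene0',b)]);X.append(x);print(x.round(4),e)
X=np.array(X);print('centre',X.mean(0))
ux=(X[0]+X[1]-X[2]-X[3])/2;uy=(X[0]+X[3]-X[1]-X[2])/2
print(np.linalg.norm(ux),np.linalg.norm(uy),'slope',np.degrees(np.arcsin(ux[2]/np.linalg.norm(ux))),'yaw x',np.degrees(np.arctan2(ux[1],ux[0])),'yaw y',np.degrees(np.arctan2(-uy[0],uy[1])),uy)
E
```

```text
lug [[0.5971 0.2298 0.09  ]
 [0.5987 0.2427 0.09  ]
 [0.6203 0.2401 0.09  ]
 [0.6186 0.227  0.09  ]] [0.6087 0.2349 0.09  ]
rib [[0.5362 0.2378 0.088 ]
 [0.5379 0.2509 0.088 ]
 [0.5776 0.2469 0.088 ]
 [0.5759 0.2329 0.088 ]] [0.5569 0.2421 0.088 ]
ang -5.762894348619682
ang -6.969282690274643
edge ang 82.81661290491243 [[0.503  0.2085 0.055 ]
 [0.5129 0.2874 0.055 ]]
edge ang 82.81587675696736 [[0.5157 0.2065 0.055 ]
 [0.5258 0.2862 0.055 ]]
edge ang 82.81199342183045 [[0.5834 0.1979 0.055 ]
 [0.5934 0.2773 0.055 ]]
top lug [0.608983   0.23153952 0.09      ]
top rib [[0.57277668 0.23161904 0.088     ]
 [0.53706638 0.23477722 0.088     ]]
[ 0.5417 -0.1637  0.1061] [array([ 0.1, -0.1]), array([0.1, 0. ])]
[ 0.5375 -0.2469  0.1099] [array([-0.7,  0.4]), array([-0.7, -0.2])]
[ 0.4575 -0.2439  0.0571] [array([-1.4,  0.7]), array([-1.3, -0.3])]
[ 0.4614 -0.1594  0.056 ] [array([-0.6,  0.3]), array([-0.6, -0.1])]
centre [ 0.49951343 -0.20345169  0.08227596]
0.0952826652136595 0.08396376618959116 slope 32.66238682992711 yaw x -2.5927083555374386 yaw y -2.7841118421588154 [ 0.00407662  0.0838289  -0.0024518 ]
```

```bash
python3 - <<'E'
from h import *
print(shift([0.609,0.2337,0.110]),shift([0.609,0.2337,0.061]))
E
```

```text
[-3.1164343  -0.04111157  5.98996867] [-3.11983196 -0.04127027  7.94996572]
```

Call:
{"fn": "apply_moves", "kwargs": {"steps": [{"hand":1,"tx":-3.1,"ty":0,"tz":5},{"hand":1,"tx":-3.1,"ty":0,"tz":5},{"hand":1,"tx":-3.1,"ty":0,"tz":5},{"hand":1,"tx":-3.1,"ty":0,"tz":5},{"hand":1,"tx":-3.1,"ty":0,"tz":5},{"hand":1,"tx":-3.1,"ty":0,"tz":5},{"hand":1,"tx":-3.1,"ty":0,"tz":5}]}}

```text
$.steps[0]: bad value
```

```bash
python3 - <<'E'
from h import *
o,c=snap('wrist','w3');print(o['ee_pos'],o['orientation'],abs(o['qd']).max(),o['contact_force'])
print(proj('w3',[[.6087,.2349,.09],[.609,.2315,.09]]))
print(shift([0.609,0.2337,0.061]))
E
```

```text
[0.53204976 0.24415912 0.25988413] [ 3.14151168e+00 -1.73350278e-03  3.01957899e+00] 0.03321224924943028 [0.4264022  1.07982584 0.21697664]
[[258.71586574 242.86912363]
 [255.58738704 243.4755807 ]]
[-3.13973743 -0.06648576  7.95200359]
```

View pics/w3.png

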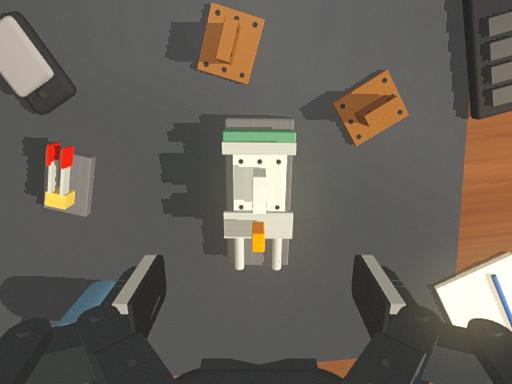

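The call was refused, probably because "twist" was missing, so nothing moved. The view is as before, with the lug at about (258,237).

Call:
{"fn": "apply_moves", "kwargs": {"steps": [{"hand":1,"tx":-3.1,"ty":-0.05,"tz":5,"twist":0},{"hand":1,"tx":-3.1,"ty":-0.05,"tz":5,"twist":0},{"hand":1,"tx":-3.1,"ty":-0.05,"tz":5,"twist":0},{"hand":1,"tx":-3.1,"ty":-0.05,"tz":5,"twist":0},{"hand":1,"tx":-3.1,"ty":-0.05,"tz":5,"twist":0},{"hand":1,"tx":-3.1,"ty":-0.05,"tz":5,"twist":0},{"hand":1,"tx":-3.1,"ty":-0.05,"tz":5,"twist":0}]}}

```text
time_s: 2.03
ee_pos: [0.6089, 0.2351, 0.1369]
orientation: [3.141, 0.001, 3.022]
contact_force: [-0.1, -0.2, 0.5]
gripper_width: 0.0854
```

```bash
python3 - <<'E'
from h import *
o,c=snap('wrist','w3');print(o['ee_pos'],o['orientation'],abs(o['qd']).max(),o['contact_force'])
print(proj('w3',[[.6087,.2349,.09],[.609,.2315,.09]]))
print(shift([0.609,0.2337,0.061]))
E
```

```text
[0.60894765 0.23509519 0.13686826] [3.14083456e+00 9.53409423e-04 3.02222152e+00] 0.029018097208727653 [-0.06795523 -0.15944871  0.51338431]
[[258.15182629 220.59667498]
 [252.87407224 221.63060895]]
[ 0.02603645 -0.06244063  3.07708864]
```

View pics/w3.png

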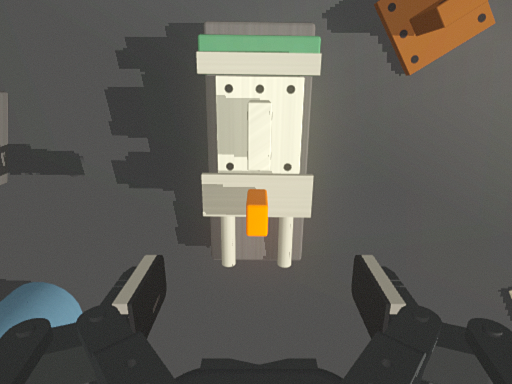

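The view shows the lug centred between the fingers at (257,220), as predicted. I'll descend, close, then pull.

Call:
{"fn": "apply_moves", "kwargs": {"steps": [{"hand":1,"tx":0,"ty":0,"tz":1.5,"twist":0},{"hand":1,"tx":0,"ty":0,"tz":2.9,"twist":0},{"hand":1,"tx":0,"ty":0,"tz":2.9,"twist":0},{"hand":0,"tx":0,"ty":0,"tz":2.9,"twist":0},{"hand":0,"tx":0,"ty":0,"tz":2.9,"twist":0},{"hand":0,"tx":0,"ty":0,"tz":2.9,"twist":0},{"hand":0,"tx":0,"ty":0,"tz":2.9,"twist":0},{"hand":0,"tx":0,"ty":0,"tz":2.9,"twist":0},{"hand":0,"tx":0,"ty":0,"tz":2.9,"twist":0},{"hand":0,"tx":0,"ty":0,"tz":2.9,"twist":0}]}}

```text
time_s: 2.92
ee_pos: [0.6106, 0.2336, 0.065]
orientation: [3.141, 0.003, 3.019]
contact_force: [-0.6, -1.1, 5.1]
gripper_width: 0.0125
```

Call:
{"fn": "apply_moves", "kwargs": {"steps": [{"hand":0,"tx":-0.3,"ty":0,"tz":0,"twist":0},{"hand":0,"tx":-0.6,"ty":0,"tz":0,"twist":0},{"hand":0,"tx":-0.9,"ty":0,"tz":0,"twist":0},{"hand":0,"tx":-1.2,"ty":0,"tz":0,"twist":0},{"hand":0,"tx":-1.4,"ty":0,"tz":0,"twist":0},{"hand":0,"tx":-1.6,"ty":0,"tz":0,"twist":0},{"hand":0,"tx":-1.7,"ty":0,"tz":0,"twist":0},{"hand":0,"tx":-1.7,"ty":0,"tz":0,"twist":0}]}}

```text
time_s: 3.58
ee_pos: [0.6531, 0.2279, 0.065]
orientation: [3.142, 0.002, 3.019]
contact_force: [-0.8, -2.3, 6.5]
gripper_width: 0.0131
```

Call:
{"fn": "apply_moves", "kwargs": {"steps": [{"hand":0,"tx":-0.06,"ty":0,"tz":0,"twist":0},{"hand":0,"tx":-0.12,"ty":0,"tz":0,"twist":0},{"hand":0,"tx":-0.12,"ty":0,"tz":0,"twist":0}]}}

```text
time_s: 3.83
ee_pos: [0.6544, 0.2277, 0.065]
orientation: [-3.141, -0.001, 3.019]
contact_force: [-5.4, -1.8, 9.2]
gripper_width: 0.013
```

Call:
{"fn": "apply_moves", "kwargs": {"steps": [{"hand":0,"tx":0.06,"ty":0,"tz":0,"twist":0},{"hand":1,"tx":0.06,"ty":0,"tz":0,"twist":0},{"hand":1,"tx":0.06,"ty":0,"tz":0,"twist":0},{"hand":1,"tx":0.06,"ty":0,"tz":0,"twist":0},{"hand":1,"tx":0.06,"ty":0,"tz":0,"twist":0},{"hand":1,"tx":0.06,"ty":0,"tz":-1.5,"twist":0},{"hand":1,"tx":1,"ty":0,"tz":-3,"twist":0},{"hand":1,"tx":2.5,"ty":0,"tz":-3,"twist":0},{"hand":1,"tx":3.9,"ty":0,"tz":-3,"twist":0},{"hand":1,"tx":3.9,"ty":0,"tz":-3,"twist":0},{"hand":1,"tx":3.9,"ty":0,"tz":-3,"twist":0}]}}

```text
time_s: 4.75
ee_pos: [0.5548, 0.24, 0.1369]
orientation: [-3.14, -0.003, 3.022]
contact_force: [0.0, -1.0, 0.4]
gripper_width: 0.0856
```

```bash
python3 - <<'E'
from h import *
o,c=snap('wrist','w4');print(o['ee_pos'],o['orientation'],abs(o['qd']).max(),o['contact_force'])
crop('w4',180,60,340,330,2.2,'c5')
o,c=snap('scene','s4')
E
```

```text
[0.55479743 0.23995321 0.13686035] [-3.14041954e+00 -2.82105986e-03  3.02209737e+00] 0.08114093059228615 [ 0.0422621  -1.03644678  0.35634394]
```

View pics/c5.png

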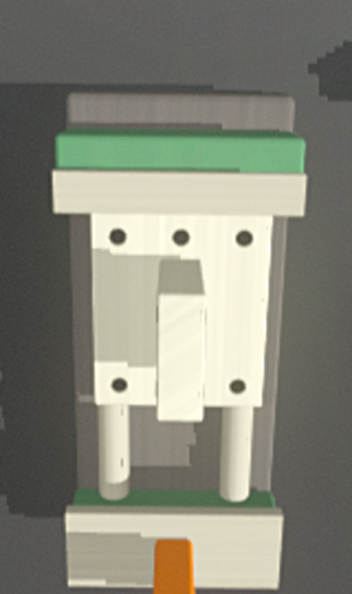

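View pics/s4.png

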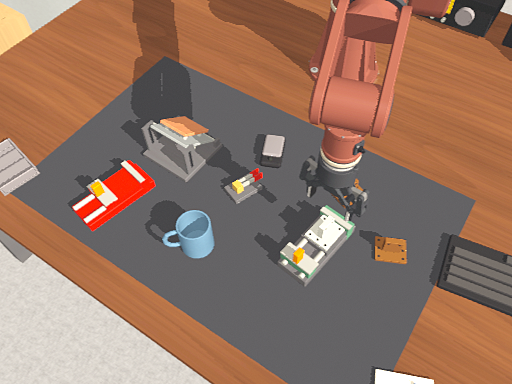

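The jaw is wide open and the plate is free. In the crop the rib's top face spans (157..204, 294..420).

```bash
python3 - <<'E'
from h import *
P=lambda x,y:(180+x/2.2,60+y/2.2)
r=atz('w4',[P(159,294),P(204,294),P(203,420),P(157,420)],.088);print(r.round(4),r.mean(0))
h=atz('w4',[P(118,237),P(244,237.5),P(119,385),P(237,386)],.048);print(h.round(4))
for a,b in [(0,1),(2,3)]: d=h[b]-h[a];print(np.degrees(np.arctan2(d[1],d[0]))-90)
pl=atz('w4',[P(93,213),P(271,213),P(262,405),P(96,405)],.048);print(pl.round(4),pl.mean(0))
for z in (.060,): print(shift([r.mean(0)[0],r.mean(0)[1],z]))
E
```

```text
[[0.5368 0.2381 0.088 ]
 [0.5383 0.2508 0.088 ]
 [0.5778 0.2462 0.088 ]
 [0.5761 0.2325 0.088 ]] [0.55723241 0.24191482 0.088     ]
[[0.5282 0.2247 0.048 ]
 [0.5334 0.2663 0.048 ]
 [0.5817 0.2173 0.048 ]
 [0.5872 0.259  0.048 ]]
-7.136343282959402
-7.423326646448714
[[0.5192 0.2177 0.048 ]
 [0.5262 0.2759 0.048 ]
 [0.5957 0.2672 0.048 ]
 [0.5885 0.2079 0.048 ]] [0.55741547 0.2421806  0.048     ]
[0.05707127 0.06966843 3.12753553]
```

```bash
python3 - <<'E'
from h import *
for i in range(4):
    o=get_obs();print(o['ee_pos'],o['orientation'],abs(o['qd']).max(),shift([.5572,.2419,.06]));capture('top')
E
```

```text
[0.55835026 0.2399982  0.13818932] [3.14126009e+00 1.09748292e-03 3.02062166e+00] 0.0359508829620848 [0.05828657 0.06892347 3.12753395]
[0.55903166 0.23994841 0.13838619] [3.14108768e+00 1.52268693e-03 3.02019711e+00] 0.019153432199529558 [0.08695485 0.06703336 3.13535294]
[0.5593594  0.2398541  0.13843793] [3.14103409e+00 1.61126954e-03 3.01985095e+00] 0.00661722450352541 [0.10073036 0.0689883  3.13739799]
[0.55931199 0.23981481 0.1383066 ] [3.14114850e+00 1.21477395e-03 3.01976100e+00] 0.0034218279393939425 [0.09779482 0.07113125 3.13217947]
```

Call:
{"fn": "apply_moves", "kwargs": {"steps": [{"hand":1,"tx":0.1,"ty":0.07,"tz":1.2,"twist":0},{"hand":1,"tx":0.1,"ty":0.07,"tz":2.4,"twist":0},{"hand":1,"tx":0.1,"ty":0.07,"tz":3.35,"twist":0},{"hand":1,"tx":0.1,"ty":0.07,"tz":3.35,"twist":0},{"hand":0,"tx":0.1,"ty":0.07,"tz":3.35,"twist":0},{"hand":0,"tx":0.1,"ty":0.07,"tz":3.35,"twist":0},{"hand":0,"tx":0.1,"ty":0.07,"tz":3.35,"twist":0},{"hand":0,"tx":0.1,"ty":0.07,"tz":3.35,"twist":0},{"hand":0,"tx":0.1,"ty":0.07,"tz":3.35,"twist":0},{"hand":0,"tx":0.1,"ty":0.07,"tz":3.35,"twist":0},{"hand":0,"tx":0.1,"ty":0.07,"tz":3.35,"twist":0}]}}

```text
time_s: 5.97
ee_pos: [0.5567, 0.2422, 0.0559]
orientation: [3.14, 0.003, 3.02]
contact_force: [-0.5, -0.6, 2.3]
gripper_width: 0.0134
```

```bash
python3 - <<'E'
from h import *
o,c=snap('wrist','w5');print(o['ee_pos'],o['orientation'],abs(o['qd']).max(),o['contact_force'],o['moment'],o['gripper_width'])
E
```

```text
[0.55672973 0.2422341  0.05587367] [3.14048416e+00 2.78433220e-03 3.02046738e+00] 0.001627716233255312 [-0.51017494 -0.55407954  2.28098669] [-0.09469736  0.08777738 -0.01985549] 0.013369549887787031
```

View pics/w5.png

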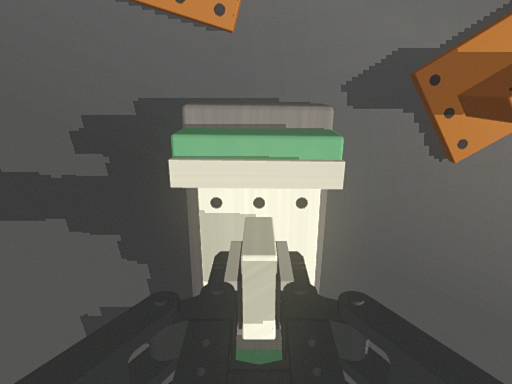

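Call:
{"fn": "apply_moves", "kwargs": {"steps": [{"hand":0,"tx":0,"ty":0,"tz":-0.06,"twist":0},{"hand":0,"tx":0.08,"ty":0,"tz":-0.08,"twist":0},{"hand":0,"tx":0.16,"ty":0,"tz":-0.16,"twist":0},{"hand":0,"tx":0.22,"ty":0,"tz":-0.22,"twist":0},{"hand":0,"tx":0.29,"ty":0,"tz":-0.28,"twist":0},{"hand":0,"tx":0.29,"ty":0,"tz":-0.28,"twist":0}]}}

```text
time_s: 6.52
ee_pos: [0.5541, 0.2424, 0.0623]
orientation: [3.139, 0.014, 3.02]
contact_force: [11.8, -2.2, -6.5]
gripper_width: 0.0135
```

```bash
python3 - <<'E'
from h import *
o,c=snap('wrist','w6');print(o['ee_pos'],o['orientation'],o['contact_force'],o['moment'])
E
```

```text
[0.55407575 0.24238542 0.0623384 ] [3.13916538 0.01395502 3.02010334] [11.83072424 -2.20646282 -6.47618752] [-0.38117413 -2.2528047  -0.28193418]
```

View pics/w6.png

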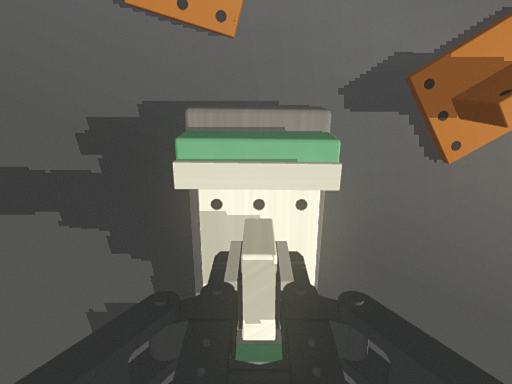

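Call:
{"fn": "apply_moves", "kwargs": {"steps": [{"hand":0,"tx":0.1,"ty":0,"tz":-0.06,"twist":0},{"hand":0,"tx":0.2,"ty":0,"tz":-0.1,"twist":0},{"hand":0,"tx":0.3,"ty":0,"tz":-0.14,"twist":0},{"hand":0,"tx":0.3,"ty":0,"tz":-0.14,"twist":0}]}}

```text
time_s: 6.9
ee_pos: [0.5482, 0.2432, 0.0669]
orientation: [3.139, 0.017, 3.02]
contact_force: [12.9, -3.1, -4.0]
gripper_width: 0.0134
```

```bash
python3 - <<'E'
from h import *
o,c=snap('wrist','w7');print(o['ee_pos'],o['orientation'],o['contact_force'],o['moment'])
E
```

```text
[0.54817601 0.24319243 0.06693913] [3.13876853 0.01721559 3.02044085] [12.90134519 -3.09019182 -4.04800037] [-0.49084421 -2.47388917 -0.20503666]
```

View pics/w7.png

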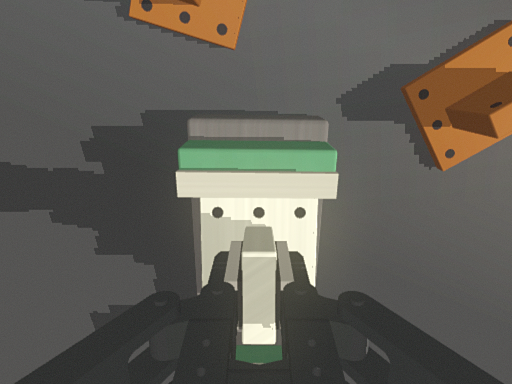

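Call:
{"fn": "apply_moves", "kwargs": {"steps": [{"hand":0,"tx":0.1,"ty":0,"tz":-0.05,"twist":0},{"hand":0,"tx":0.2,"ty":0,"tz":-0.09,"twist":0},{"hand":0,"tx":0.3,"ty":0,"tz":-0.12,"twist":0},{"hand":0,"tx":0.4,"ty":0,"tz":-0.14,"twist":0},{"hand":0,"tx":0.4,"ty":0,"tz":-0.14,"twist":0}]}}

```text
time_s: 7.37
ee_pos: [0.5394, 0.2443, 0.0714]
orientation: [3.139, 0.02, 3.021]
contact_force: [14.1, -3.9, -2.5]
gripper_width: 0.0131
```

```bash
python3 - <<'E'
from h import *
o,c=snap('wrist','w8');print(o['ee_pos'],o['orientation'],o['contact_force'],o['moment'])
snap('scene','s8');crop('s8',260,160,400,290,5,'c8')
E
```

```text
[0.53938948 0.24432295 0.07135104] [3.13858697 0.01958646 3.02083433] [14.14557614 -3.86719767 -2.54536759] [-0.71998632 -2.65631786 -0.13381431]
```

View pics/w8.png

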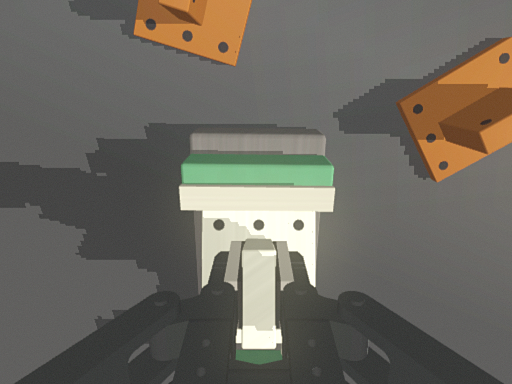

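View pics/c8.png

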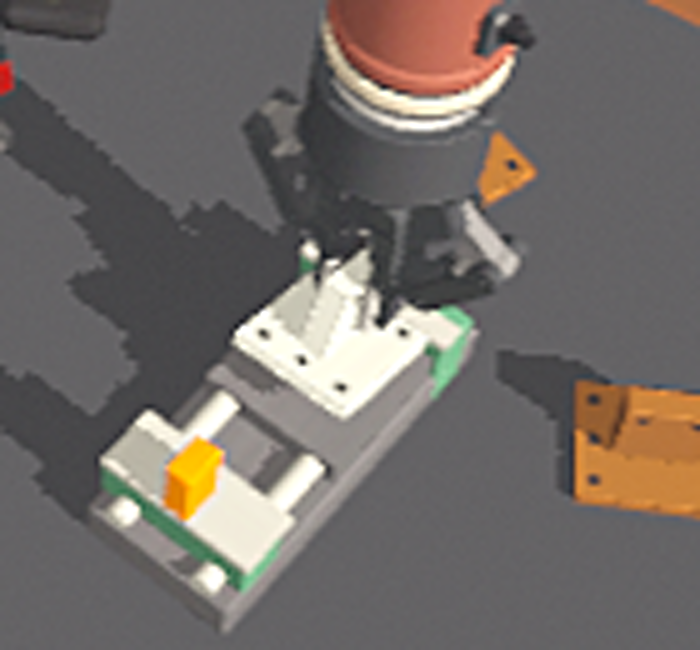

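Call:
{"fn": "apply_moves", "kwargs": {"steps": [{"hand":0,"tx":0.1,"ty":0,"tz":-0.03,"twist":0},{"hand":0,"tx":0.22,"ty":0,"tz":-0.04,"twist":0},{"hand":0,"tx":0.22,"ty":0,"tz":-0.04,"twist":0}]}}

```text
time_s: 7.72
ee_pos: [0.5346, 0.245, 0.0728]
orientation: [3.138, 0.021, 3.021]
contact_force: [13.8, -4.0, -0.7]
gripper_width: 0.0128
```

```bash
python3 - <<'E'
from h import *
o,c=snap('wrist','w9');print(o['ee_pos'],o['orientation'],o['contact_force'],o['moment'])
E
```

```text
[0.53455246 0.2449533  0.07284211] [3.13843923 0.02084563 3.02087769] [13.75841502 -4.01501168 -0.71667593] [-0.79225994 -2.62074379 -0.19097214]
```

Call:
{"fn": "apply_moves", "kwargs": {"steps": [{"hand":0,"tx":-0.25,"ty":0,"tz":-0.2,"twist":0},{"hand":0,"tx":-0.35,"ty":0,"tz":-0.8,"twist":0},{"hand":0,"tx":-0.3,"ty":0,"tz":-2,"twist":0},{"hand":0,"tx":-0.3,"ty":0,"tz":-3.5,"twist":0},{"hand":0,"tx":-0.3,"ty":0,"tz":-5,"twist":0},{"hand":0,"tx":-0.3,"ty":0,"tz":-5,"twist":0},{"hand":0,"tx":-0.3,"ty":0,"tz":-5,"twist":0},{"hand":0,"tx":-0.3,"ty":0,"tz":-5,"twist":0}]}}

```text
time_s: 8.43
ee_pos: [0.5315, 0.2443, 0.1928]
orientation: [-3.14, -0.003, 3.02]
contact_force: [-0.5, -1.2, -2.3]
gripper_width: 0.0129
```

```bash
python3 - <<'E'
from h import *
for i in range(2): capture('top')
o,c=snap('wrist','w10');print(o['ee_pos'],o['orientation'],o['contact_force'],o['moment'],o['gripper_width'],o['time_s'])
crop('w10',190,200,320,384,3.2,'c10w')
snap('scene','s10');crop('s10',260,140,400,260,5,'c10')
snap('top','t10');crop('t10',130,140,230,260,5,'c10t')
print(shift([.487,-.204,.2]))
E
```

```text
[0.53057695 0.2439629  0.19107783] [-3.13910454 -0.00564186  3.02041396] [ 0.81131428  0.23333943 -2.38446997] [0.05718791 0.01040898 0.02755736] 0.013159475536028932 8.5333
[ -0.40253557 -18.0104119   -0.29607472]
```

View pics/c10.png

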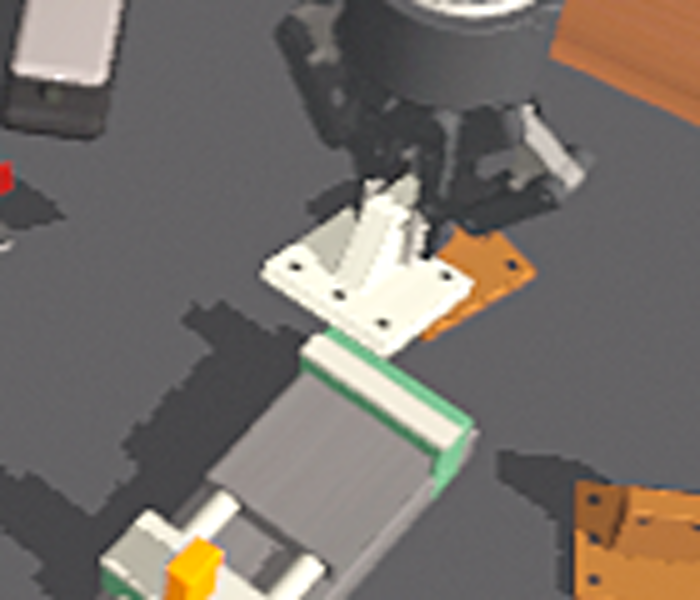

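View pics/c10w.png

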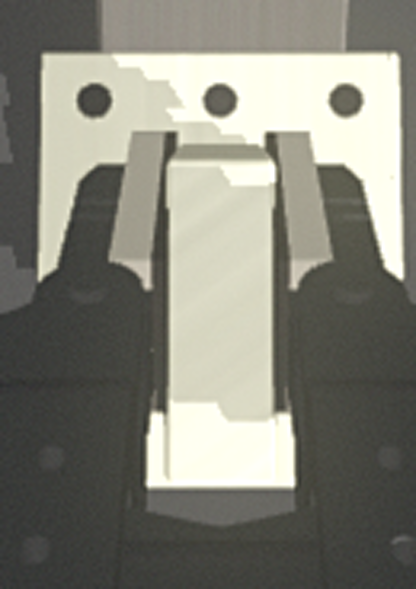

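View pics/c10t.png

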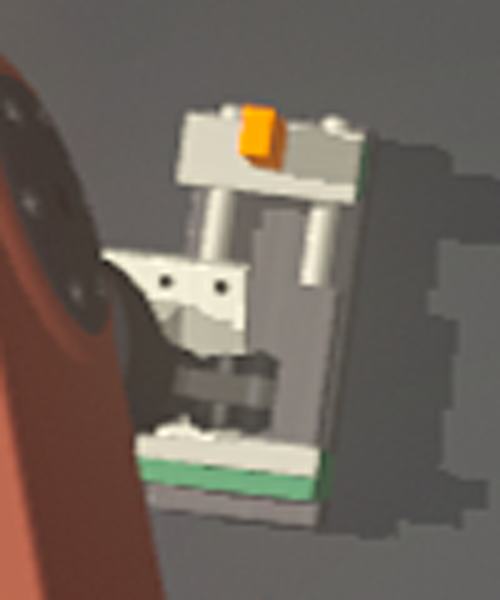

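The wrist crop shows the tilted part: plate edge at v=53, rib top edges at v=160 and v=487, holes at v=100. I'll use solvePnP on these known corners.

```bash
cat >> h.py <<'E'
def pnp(f,obj,img):
    d=np.load(f'pics/{f}.npz');ok,rv,tv=cv2.solvePnP(np.array(obj,float),np.array(img,float),d['intrinsics'],None,flags=cv2.SOLVEPNP_SQPNP)
    ok,rv,tv=cv2.solvePnP(np.array(obj,float),np.array(img,float),d['intrinsics'],None,rv,tv,True)
    e=cv2.projectPoints(np.array(obj,float),rv,tv,d['intrinsics'],None)[0][:,0]-np.array(img)
    T=np.eye(4);T[:3,:3]=cv2.Rodrigues(rv)[0];T[:3,3]=tv[:,0]
    if 'T_tool_cam' in d: T=d['T_tool_cam']@T
    else:
        W=np.eye(4);W[:3,:3]=d['R'];W[:3,3]=d['t'];T=np.linalg.inv(W)@T
    return T,e
E
python3 - <<'E'
from h import *
P=lambda x,y:(190+x/3.2,200+y/3.2)
# image left is -y? part x = away from robot (-tool x); image right = tool +y = part? vise y:(0.12,.99); tool y=(.12,.99) -> same
obj=[(-35,-30,8),(-35,30,8),(-20,-7,48),(-20,7,48),(20,-7,48),(20,7,48)]
img=[P(42,53),P(400,53),P(168,160),P(275,160),P(147,487),P(295,487)]
T,e=pnp('w10',np.array(obj)/1000,img)
print(T.round(4),'\n',e.round(1))
x,z=T[:3,0],T[:3,2]
print('tilt from tool',np.degrees(np.arctan2(-x[2],-x[0])),np.degrees(np.arcsin(T[2,1])),np.degrees(np.arctan2(T[0,1],T[1,1])))
print('grip pt in part',np.linalg.inv(T)@[0,0,-.019,1])
o=np.load('pics/w10.npz');W=Ro.from_euler('xyz',o['ori']).as_matrix()@T[:3,:3];print('world n',W[:,2],'tilt',np.degrees(np.arccos(W[2,2])),'roll of y',np.degrees(np.arcsin(W[2,1])))
# tilt via only rib
E
```

```text
[[-9.075e-01 -2.000e-03  4.200e-01 -2.030e-02]
 [-2.200e-03  1.000e+00  1.000e-04  2.000e-04]
 [-4.200e-01 -9.000e-04 -9.075e-01  1.040e-02]
 [ 0.000e+00  0.000e+00  0.000e+00  1.000e+00]] 
 [[-0.3 -0. ]
 [ 0.3  0.1]
 [-0.6 -0.8]
 [ 0.5 -0.7]
 [ 5.3  0.7]
 [-5.2  0.7]]
tilt from tool 24.835811417293648 -0.049225983364659456 -0.11672846973611618
grip pt in part [-6.03397280e-03 -2.08555814e-04  3.51931265e-02  1.00000000e+00]
world n [-0.41156791  0.05247006  0.90986744] tilt 24.512961395250116 roll of y -0.0939889821092268
```

```bash
python3 - <<'E'
from h import *
crop('w10',230,300,290,384,7,'c11')
P=lambda x,y:(190+x/3.2,200+y/3.2)
o4=[(-35,-30,8),(-35,30,8),(-20,-7,48),(-20,7,48)]
i4=[P(42,53),P(400,53),P(168,160),P(275,160)]
for ho in (26.5,27,27.5):
    obj=o4+[(-ho,-21,8),(-ho,0,8),(-ho,21,8)]; img=i4+[P(94,100),P(219,100),P(346,100)]
    T,e=pnp('w10',np.array(obj)/1000,img)
    x=T[:3,0];print('tilt',np.degrees(np.arctan2(-x[2],-x[0])),(np.linalg.inv(T)@[0,0,-.019,1]).round(4),abs(e).max())
    d=np.load('pics/w10.npz');Tc=np.linalg.inv(d['T_tool_cam'])@T
    for p in [(.02,-.007,.048),(.02,.007,.048),(.035,0,.008),(.035,.01,.008)]:
        c=d['intrinsics']@(Tc@np.array([*p,1]))[:3];c=c[:2]/c[2];print(((c-[190,200])*3.2).round(),end=' ')
    print()
# 1-D: rotate about grip point (0,*,.035) by theta, predict v of edges
d=np.load('pics/w10.npz');inv=np.linalg.inv(d['T_tool_cam'])
for th in range(24,38,2):
    t=np.radians(th);out=[]
    for p in [(-.035,.03,.008),(-.027,.021,.008),(-.02,.007,.048),(.02,.007,.048),(.035,.007,.008)]:
        q=np.array(p)-[0,0,.035]; xx=q[0]*np.cos(t)-q[2]*np.sin(t); zz=q[0]*np.sin(t)+q[2]*np.cos(t)
        c=d['intrinsics']@(inv@np.array([-xx,q[1],-.019-zz,1]))[:3];c=c[:2]/c[2];out.append(((c-[190,200])*3.2).round())
    print(th,*out)
E
```

```text
tilt 23.52482692899909 [-6.20e-03 -2.00e-04  3.75e-02  1.00e+00] 0.7739844742003186
[165. 484.] [277. 484.] [220. 484.] [282. 484.] 
tilt 23.99696088871202 [-6.3e-03 -2.0e-04  3.7e-02  1.0e+00] 0.3977759515777848
[165. 486.] [278. 486.] [220. 488.] [282. 488.] 
tilt 24.463100276210746 [-6.30e-03 -2.00e-04  3.65e-02  1.00e+00] 0.41259515700124894
[165. 488.] [278. 488.] [220. 492.] [282. 492.] 
24 [399.  14.] [346.  62.] [275. 111.] [277. 439.] [264. 452.]
26 [398.  20.] [345.  68.] [274. 107.] [277. 437.] [264. 460.]
28 [397.  27.] [345.  74.] [274. 104.] [277. 435.] [264. 469.]
30 [396.  33.] [344.  80.] [274. 101.] [278. 432.] [265. 478.]
32 [395.  40.] [344.  87.] [273.  98.] [278. 429.] [265. 486.]
34 [394.  47.] [343.  93.] [273.  95.] [278. 426.] [266. 495.]
36 [393.  54.] [343. 100.] [273.  93.] [278. 423.] [266. 503.]
```

View pics/c11.png

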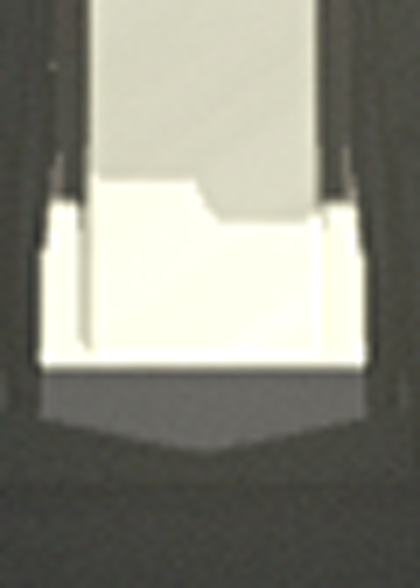

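```bash
python3 - <<'E'
from h import *
o=get_obs();print(o['ee_pos'],o['orientation'],o['contact_force']);print(shift([.540,.2435,.069]))
E
```

```text
[0.5314105  0.2441637  0.19179009] [-3.13970637 -0.00409366  3.02039878] [-0.45085695 -0.84060711 -2.32210857]
[-0.36437295  0.02444669  4.91011575]
```

Call:
{"fn": "apply_moves", "kwargs": {"steps": [{"hand":0,"tx":-0.37,"ty":0.0,"tz":1.5,"twist":0},{"hand":0,"tx":-0.37,"ty":0.0,"tz":3,"twist":0},{"hand":0,"tx":-0.37,"ty":0.0,"tz":4.5,"twist":0},{"hand":0,"tx":-0.37,"ty":0.0,"tz":4.9,"twist":0},{"hand":0,"tx":-0.37,"ty":0.0,"tz":4.9,"twist":0},{"hand":0,"tx":-0.1,"ty":0.0,"tz":4.9,"twist":0},{"hand":0,"tx":0.05,"ty":0.0,"tz":4.9,"twist":0},{"hand":0,"tx":0.15,"ty":0.0,"tz":4.89,"twist":0},{"hand":0,"tx":0.25,"ty":0.0,"tz":4.88,"twist":0},{"hand":0,"tx":0.32,"ty":0.0,"tz":4.87,"twist":0},{"hand":0,"tx":0.32,"ty":0.0,"tz":4.87,"twist":0}]}}

```text
time_s: 9.6
ee_pos: [0.5332, 0.2461, 0.0776]
orientation: [3.137, 0.02, 3.021]
contact_force: [11.4, -3.2, -2.5]
gripper_width: 0.0131
```

```bash
python3 - <<'E'
from h import *
o,c=snap('wrist','w11');print(o['ee_pos'],o['orientation'],o['contact_force'],o['moment'])
crop('w11',190,200,320,384,3.2,'c12')
E
```

```text
[0.5332208  0.24610142 0.07763007] [3.13696888 0.01986177 3.02088987] [11.3861679  -3.24193449 -2.47564373] [-0.52890111 -2.15828892 -0.17526256]
```

View pics/c12.png

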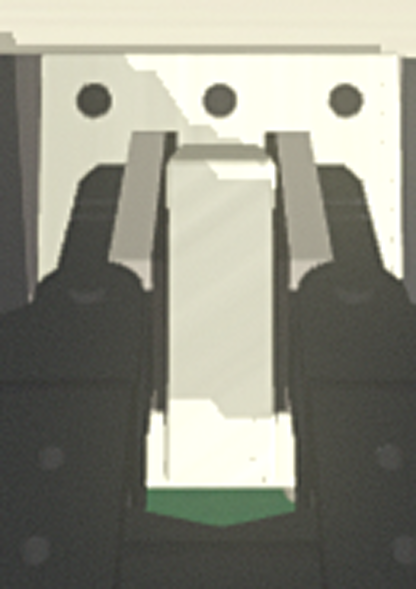

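Call:
{"fn": "apply_moves", "kwargs": {"steps": [{"hand":0,"tx":-0.35,"ty":0.0,"tz":0,"twist":0},{"hand":0,"tx":-0.4,"ty":0.0,"tz":0.34,"twist":0},{"hand":0,"tx":-0.3,"ty":0.0,"tz":0.34,"twist":0},{"hand":0,"tx":0,"ty":0.0,"tz":0.34,"twist":0},{"hand":0,"tx":0.1,"ty":0.0,"tz":0.33,"twist":0},{"hand":0,"tx":0.2,"ty":0.0,"tz":0.32,"twist":0},{"hand":0,"tx":0.28,"ty":0.0,"tz":0.31,"twist":0},{"hand":0,"tx":0.28,"ty":0.0,"tz":0.31,"twist":0}]}}

```text
time_s: 10.32
ee_pos: [0.5264, 0.2468, 0.0683]
orientation: [3.137, 0.02, 3.021]
contact_force: [13.8, -3.3, -1.3]
gripper_width: 0.0136
```

```bash
python3 - <<'E'
from h import *
o,c=snap('wrist','w12');print(o['ee_pos'],o['orientation'],o['contact_force'],o['moment'])
crop('w12',190,200,320,384,3.2,'c13')
E
```

```text
[0.526415   0.24679747 0.06825883] [3.13724626 0.01982621 3.02101997] [13.81889263 -3.31765208 -1.28429783] [-0.55108304 -2.70610744 -0.15300173]
```

View pics/c13.png

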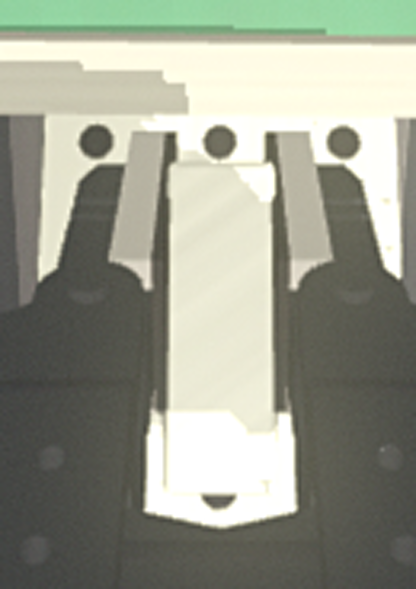

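```bash
cat >> h.py <<'E'
PW=lambda x,y:(190+x/3.2,200+y/3.2)
def tilt(f,obj,img):
    T,e=pnp(f,np.array(obj)/1000,img);x=T[:3,0];y=T[:3,1]
    W=Ro.from_euler('xyz',np.load(f'pics/{f}.npz')['ori']).as_matrix()@T[:3,:3]
    print(f,'tilt tool %.2f world %.2f'%(np.degrees(np.arctan2(-x[2],-x[0])),np.degrees(np.arccos(W[2,2]))),'grip in part',(np.linalg.inv(T)@[0,0,-.019,1]).round(4)[:3],'n',W[:,2].round(3),'yaw x',np.degrees(np.arctan2(W[1,0],W[0,0])).round(2),'y.z',W[2,1].round(3),'err',abs(e).max().round(2)); return T
E
python3 - <<'E'
from h import *
P=PW
obj=[(-27,-21,8),(-27,0,8),(-27,21,8),(-20,-7,48),(-20,7,48),(20,-7,48),(20,7,48)]
T=tilt('w12',obj,[P(97,142),P(219.5,142),P(343,142),P(168,163),P(275,163),P(165,495),P(278,495)])
obj=obj[:5];T=tilt('w12',obj,[P(97,142),P(219.5,142),P(343,142),P(168,163),P(275,163)])
E
```

```text
w12 tilt tool 33.13 world 34.27 grip in part [-0.0082 -0.0002  0.039 ] n [-0.559  0.069  0.826] yaw x -7.17 y.z 0.001 err 0.29
w12 tilt tool 33.17 world 34.30 grip in part [-0.0083 -0.0002  0.0386] n [-0.559  0.069  0.826] yaw x -7.12 y.z 0.001 err 0.12
```

Tilt relative to the tool is now 33.1°, close to the 32.7° pad slope. I'll back off, lift, and go to a viewpoint over the pad.

Call:
{"fn": "apply_moves", "kwargs": {"steps": [{"hand":0,"tx":-0.3,"ty":0.0,"tz":0,"twist":0},{"hand":0,"tx":-0.5,"ty":0.0,"tz":-0.6,"twist":0},{"hand":0,"tx":-0.5,"ty":0.0,"tz":-2,"twist":0},{"hand":0,"tx":-0.5,"ty":0,"tz":-3.5,"twist":0},{"hand":0,"tx":-0.5,"ty":0,"tz":-5,"twist":0},{"hand":0,"tx":-0.5,"ty":0,"tz":-6,"twist":0},{"hand":0,"tx":-0.5,"ty":0,"tz":-6,"twist":0}]}}

```text
time_s: 10.95
ee_pos: [0.5333, 0.2466, 0.2217]
orientation: [3.136, 0.009, 3.021]
contact_force: [1.3, -0.1, -0.6]
gripper_width: 0.0132
```

```bash
python3 - <<'E'
from h import *
o=get_obs();print(o['ee_pos'],o['orientation'],o['contact_force']);print(shift([.58,-.206,.22]))
E
```

```text
[0.53331369 0.24657797 0.22170482] [3.13645011 0.00943634 3.02086567] [ 1.34864598 -0.07153499 -0.64379525]
[-4.03326629e+00 -1.77467597e+01  1.49933152e-02]
```

Call:
{"fn": "apply_moves", "kwargs": {"steps": [{"hand":0,"tx":-4.0,"ty":-17.7,"tz":0,"twist":-4.4},{"hand":0,"tx":-4.0,"ty":-17.7,"tz":0,"twist":-4.4},{"hand":0,"tx":-4.0,"ty":-17.7,"tz":0,"twist":-4.4},{"hand":0,"tx":-4.0,"ty":-17.7,"tz":0,"twist":-4.4},{"hand":0,"tx":-4.0,"ty":-17.7,"tz":0,"twist":-4.4},{"hand":0,"tx":-4.0,"ty":-17.7,"tz":0,"twist":-4.4},{"hand":0,"tx":-4.0,"ty":-17.7,"tz":0,"twist":-4.4},{"hand":0,"tx":-4.0,"ty":-17.7,"tz":0,"twist":-4.4},{"hand":0,"tx":-4.0,"ty":-17.7,"tz":0,"twist":-4.4},{"hand":0,"tx":-4.0,"ty":-17.7,"tz":0,"twist":-4.4},{"hand":0,"tx":-4.0,"ty":-17.7,"tz":0,"twist":-4.4},{"hand":0,"tx":-4.0,"ty":-17.7,"tz":0,"twist":-4.4}]}}

```text
time_s: 11.95
ee_pos: [0.5747, -0.2125, 0.212]
orientation: [-3.139, -0.003, 3.091]
contact_force: [0.6, 0.8, -1.1]
gripper_width: 0.013
```

```bash
python3 - <<'E'
from h import *
for i in range(10): capture('top')
o,c=snap('wrist','w13');print(o['time_s'],o['ee_pos'],o['orientation'],o['contact_force'],o['moment'])
crop('w13',190,200,320,384,3.2,'c14')
E
```

```text
12.45 [ 0.57625783 -0.20520522  0.21480241] [ 3.14146870e+00 -4.06673118e-05  3.09884133e+00] [ 0.12346964 -0.0479261  -1.88941317] [-0.02465425  0.0181671  -0.02256682]
```

View pics/w13.png

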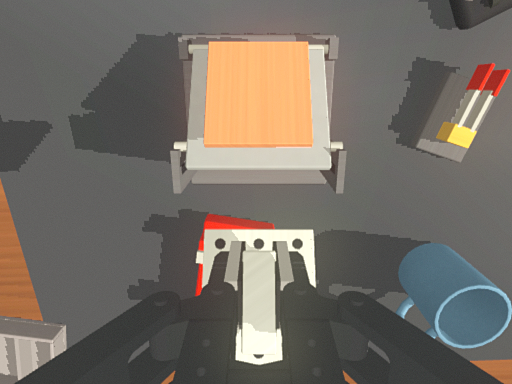

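View pics/c14.png

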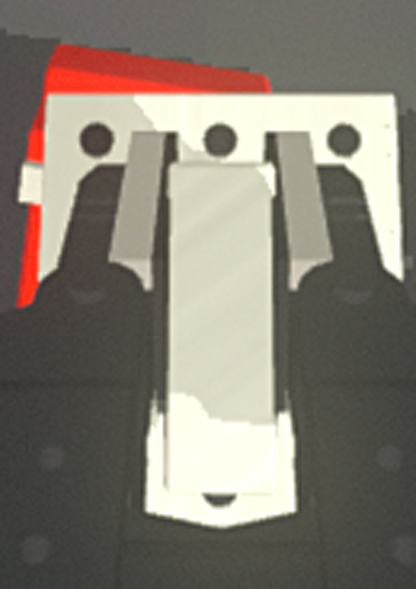

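The pad is in clear view as a quad: (208,42), (308,41), (312,146), (205,146). The part edge is at v=95 in the crop.

```bash
python3 - <<'E'
from h import *
from scipy.optimize import least_squares
P=PW
tilt('w13',[(-35,-30,8),(-35,30,8),(-27,-21,8),(-27,0,8),(-27,21,8),(-20,-7,48),(-20,7,48),(20,-7,48),(20,7,48)],[P(46,95),P(396,95),P(97,139.5),P(219.5,139.5),P(343,139.5),P(168,163),P(275,163),P(165,493),P(278,493)])
def quad(f,x0,y0,x1,y1):
    im=cv2.imread(f'pics/{f}.png');h=cv2.cvtColor(im,cv2.COLOR_BGR2HSV);m=np.zeros(h.shape[:2],np.uint8)
    m[y0:y1,x0:x1]=cv2.inRange(h,(5,110,170),(18,255,255))[y0:y1,x0:x1]
    c=max(cv2.findContours(m,cv2.RETR_EXTERNAL,cv2.CHAIN_APPROX_NONE)[0],key=cv2.contourArea)
    q=cv2.approxPolyDP(cv2.convexHull(c),4,True)[:,0].astype(float);pts=c[:,0].astype(float)
    L=[]
    for i in range(len(q)):
        a,b=q[i],q[(i+1)%len(q)];d=b-a;n=np.linalg.norm(d);s=(pts-a)@d/n**2;dist=np.abs((pts-a)@np.array([-d[1],d[0]])/n)
        k=(s>.1)&(s<.9)&(dist<2);vx,vy,x,y=cv2.fitLine(pts[k].astype(np.float32),cv2.DIST_HUBER,0,.01,.01).ravel();L.append(np.cross([x,y,1],[x+vx,y+vy,1]))
    out=[]
    for i in range(len(q)): p=np.cross(L[i-1],L[i]);out.append(p[:2]/p[2])
    return np.array(out)
qw=quad('w13',180,20,340,170);qt=quad('top0',340,200,420,265);print(qw,'\n',qt)
o=np.array([(-47,42,0),(-47,-42,0),(47,-42,0),(47,42,0)])/1000
def order(f,q):
    g=proj(f,[[.461,-.159,.056],[.4575,-.244,.057],[.5375,-.247,.11],[.5417,-.164,.106]])
    return np.array([q[np.argmin(np.linalg.norm(q-p,axis=1))] for p in g])
S=lambda x,y:(130+x/6,100+y/6)
sc=np.array([S(472,180),S(330,97),S(182,122),S(328,215)])
V={'w13':order('w13',qw),'top0':order('top0',qt),'scene0':sc}
# outward half px? contour sits on boundary pixels
for k in ('w13','top0'):
    c=V[k].mean(0);V[k]=V[k]+0.5*np.sign(V[k]-c)
def X(p): return o@Ro.from_euler('ZY',[p[3],-p[4]]).as_matrix().T+p[:3]
for use in (['w13'],['top0','scene0'],['w13','top0'],['w13','top0','scene0']):
    r=least_squares(lambda p:np.concatenate([(proj(k,X(p))-V[k]).ravel() for k in use]),[.5,-.204,.082,-.045,.57],loss='huber')
    print(use,r.x[:3].round(4),'yaw %.2f slope %.2f'%tuple(np.degrees(r.x[3:])),abs(r.fun).max().round(2))
E
```

```text
w13 tilt tool 32.80 world 32.80 grip in part [-0.0081 -0.0003  0.0393] n [-0.541  0.026  0.841] yaw x -2.56 y.z -0.002 err 0.71
[[306.70769631  42.49305488]
 [312.13245599 146.        ]
 [203.275087   146.        ]
 [208.89243628  40.66584838]] 
 [[403.40993624 215.23387271]
 [394.56891088 252.2768043 ]
 [357.30897686 250.61674767]
 [363.77491105 213.62442993]]
['w13'] [ 0.4993 -0.2024  0.0841] yaw -2.80 slope 31.90 0.94
['top0', 'scene0'] [ 0.5007 -0.202   0.0842] yaw -3.79 slope 31.86 0.79
['w13', 'top0'] [ 0.4995 -0.2024  0.0848] yaw -2.87 slope 32.01 1.07
['w13', 'top0', 'scene0'] [ 0.4996 -0.2023  0.0835] yaw -2.97 slope 31.78 1.0
```

```bash
cat >> h.py <<'E'
PC=np.array([.4995,-.2024,.084]);YAW=np.radians(-2.9);TH=np.radians(32.4)
RP=Ro.from_euler('ZY',[YAW,-TH]).as_matrix()
G=np.array([-.0081,-.0003,.0392])
def tcp(h): return PC+RP@(G+[0,0,h])-[0,0,.019]
E
python3 - <<'E'
from h import *
o=get_obs();print(o['ee_pos'],o['orientation'],o['contact_force'])
for h in (.06,.012,0,-.006): print(h,tcp(h).round(4),shift(tcp(h)).round(3))
E
```

```text
[ 0.5762764  -0.20547772  0.21491508] [-3.14158561e+00  1.32212412e-04  3.09847614e+00] [-0.56862479 -0.18957433 -2.27661874]
0.06 [ 0.4396 -0.1997  0.1444] [ 5.474e+00 -3.000e-03  2.819e+00]
0.012 [ 0.4653 -0.201   0.1039] [ 4.445 -0.011  4.44 ]
0 [ 0.4717 -0.2013  0.0938] [ 4.188 -0.013  4.846]
-0.006 [ 0.4749 -0.2015  0.0887] [ 4.059 -0.014  5.048]
```

Call:
{"fn": "apply_moves", "kwargs": {"steps": [{"hand":0,"tx":5.47,"ty":0,"tz":0,"twist":0.4},{"hand":0,"tx":5.47,"ty":0,"tz":0,"twist":0.4},{"hand":0,"tx":5.47,"ty":0,"tz":0,"twist":0.4},{"hand":0,"tx":5.47,"ty":0,"tz":1.5,"twist":0.4},{"hand":0,"tx":5.47,"ty":0,"tz":2.8,"twist":0.4},{"hand":0,"tx":5.47,"ty":0,"tz":2.8,"twist":0.4},{"hand":0,"tx":5.0,"ty":0,"tz":3.57,"twist":0.4},{"hand":0,"tx":4.6,"ty":0,"tz":4.2,"twist":0.4},{"hand":0,"tx":4.45,"ty":0,"tz":4.44,"twist":0.4},{"hand":0,"tx":4.45,"ty":0,"tz":4.44,"twist":0.4},{"hand":0,"tx":4.45,"ty":0,"tz":4.44,"twist":0.4}]}}

```text
time_s: 13.42
ee_pos: [0.4657, -0.2016, 0.1046]
orientation: [-3.141, -0.0, 3.091]
contact_force: [0.8, 0.2, -1.7]
gripper_width: 0.0133
```

```bash
python3 - <<'E'
from h import *
for i in range(8): capture('top')
o,c=snap('wrist','w14');print(o['time_s'],o['ee_pos'],o['orientation'],o['contact_force'],o['moment'])
snap('scene','s14');crop('s14',120,90,250,190,6,'c15');snap('top','t14');crop('t14',320,170,430,270,6,'c16')
for h in (.012,0,-.006): print(h,shift(tcp(h)).round(3))
E
```

```text
13.8167 [ 0.46509838 -0.20163418  0.10428812] [-3.14120526e+00  6.58390812e-04  3.09000046e+00] [-0.40507944  0.57625049 -1.15964121] [ 0.00443855  0.02103346 -0.04629237]
0.012 [-0.01   0.023  0.002]
0 [-0.267  0.023  0.407]
-0.006 [-0.395  0.023  0.61 ]
```

View pics/c15.png

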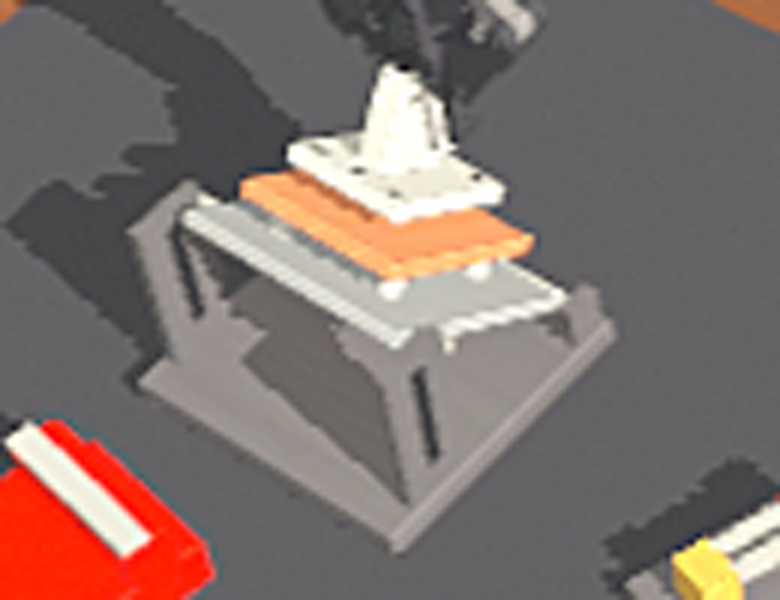

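View pics/c16.png

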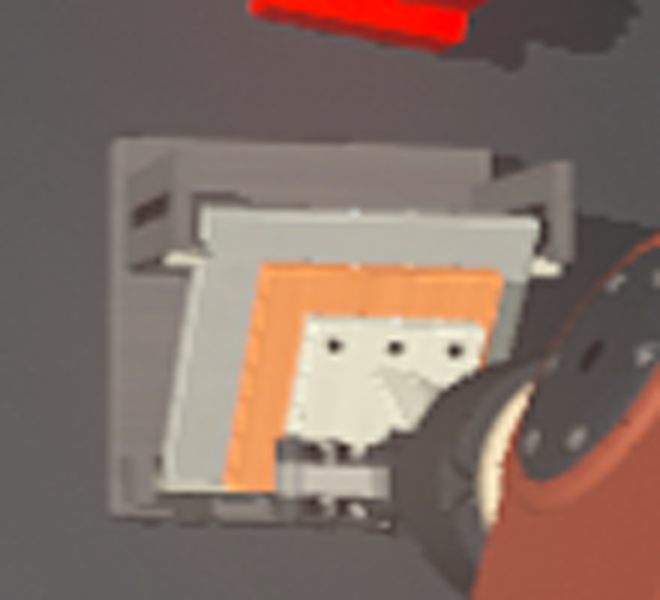

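View pics/w14.png

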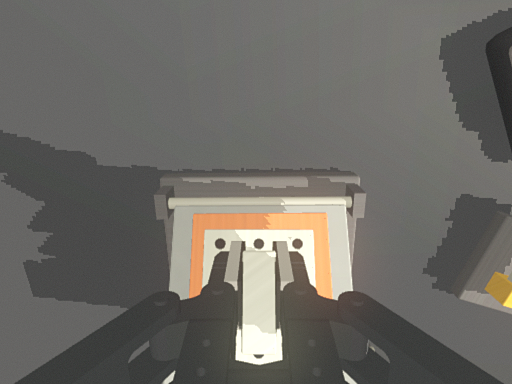

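Call:
{"fn": "apply_moves", "kwargs": {"steps": [{"hand":0,"tx":-0.11,"ty":0.01,"tz":0.17,"twist":0},{"hand":0,"tx":-0.21,"ty":0.01,"tz":0.33,"twist":0},{"hand":0,"tx":-0.24,"ty":0.01,"tz":0.37,"twist":0},{"hand":0,"tx":-0.257,"ty":0.01,"tz":0.405,"twist":0},{"hand":0,"tx":-0.257,"ty":0.01,"tz":0.405,"twist":0},{"hand":0,"tx":-0.257,"ty":0.01,"tz":0.405,"twist":0}]}}

```text
time_s: 14.47
ee_pos: [0.4714, -0.2016, 0.0938]
orientation: [3.142, -0.001, 3.09]
contact_force: [-1.6, 0.3, 2.2]
gripper_width: 0.013
```

```bash
cat >> h.py <<'E'
def chk():
    F=[];E=[]
    for i in range(4):
        o=get_obs();F.append(o['contact_force']);E.append(o['ee_pos']);capture('top')
    F=np.mean(F,0);E=np.mean(E,0);d=RP.T@(E-tcp(0))
    print('t',o['time_s'],'F',F.round(2),'F in pad axes',(RP.T@F).round(2),'N~',((RP.T@F)[2]+2.1*np.cos(TH)).round(2),'ee in pad axes mm',(d*1000).round(2),'ori',o['orientation'].round(4),'w',o['gripper_width'].round(4))
E
python3 -c "
from h import *
chk()"
```

```text
Traceback (most recent call last):
  File "h.py", line 53, in chk
    print('t',o['time_s'],'F',F.round(2),'F in pad axes',(RP.T@F).round(2),'N~',((RP.T@F)[2]+2.1*np.cos(TH)).round(2),'ee in pad axes mm',(d*1000).round(2),'ori',o['orientation'].round(4),'w',o['gripper_width'].round(4))
                                                                                                                                                                                                ^^^^^^^^^^^^^^^^^^^^^^^^
AttributeError: 'float' object has no attribute 'round'
```

```bash
sed -i "s/o\['gripper_width'\].round(4)/round(o['gripper_width'],4)/" h.py
python3 -c "
from h import *
chk()"
```

```text
t 14.8167 F [-1.79 -0.04  1.54] F in pad axes [-0.68 -0.13  2.26] N~ 4.03 ee in pad axes mm [-0.29 -0.3   0.15] ori [-3.1415e+00 -1.0000e-04  3.0901e+00] w 0.0131
```

Call:
{"fn": "apply_moves", "kwargs": {"steps": [{"hand":0,"tx":-0.02,"ty":0,"tz":0.034,"twist":0},{"hand":0,"tx":-0.043,"ty":0,"tz":0.067,"twist":0},{"hand":0,"tx":-0.064,"ty":0,"tz":0.1,"twist":0},{"hand":0,"tx":-0.086,"ty":0,"tz":0.135,"twist":0},{"hand":0,"tx":-0.086,"ty":0,"tz":0.135,"twist":0}]}}

```text
time_s: 15.28
ee_pos: [0.4736, -0.2017, 0.0903]
orientation: [3.142, -0.0, 3.09]
contact_force: [-5.2, 1.5, 5.4]
gripper_width: 0.0131
```

```bash
python3 - <<'E'
from h import *
chk()
snap('wrist','w15');snap('scene','s15');crop('s15',120,90,250,190,6,'c17')
crop('w15',180,180,340,384,2.9,'c18')
E
```

```text
t 15.4333 F [-4.15  0.44  4.91] F in pad axes [-0.88  0.23  6.38] N~ 8.15 ee in pad axes mm [-0.22 -0.32 -3.86] ori [ 3.1416e+00 -3.0000e-04  3.0902e+00] w 0.0129
```

View pics/c17.png

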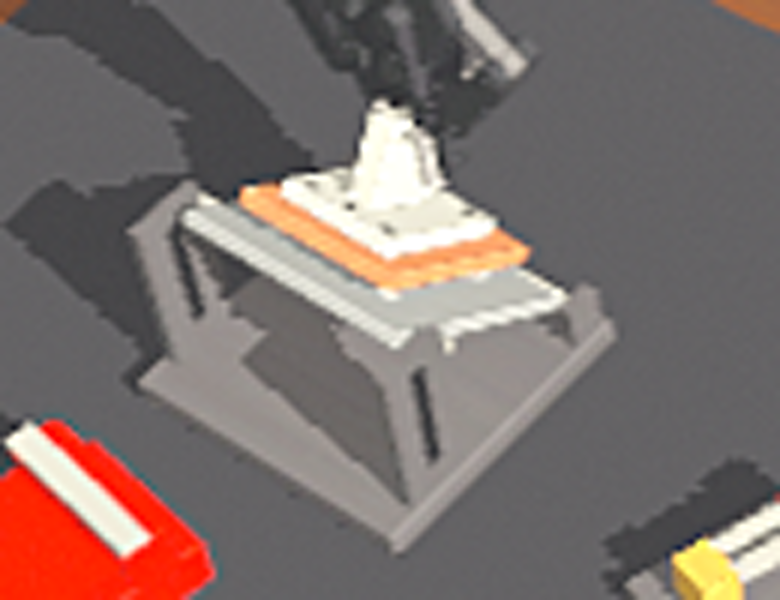

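View pics/c18.png

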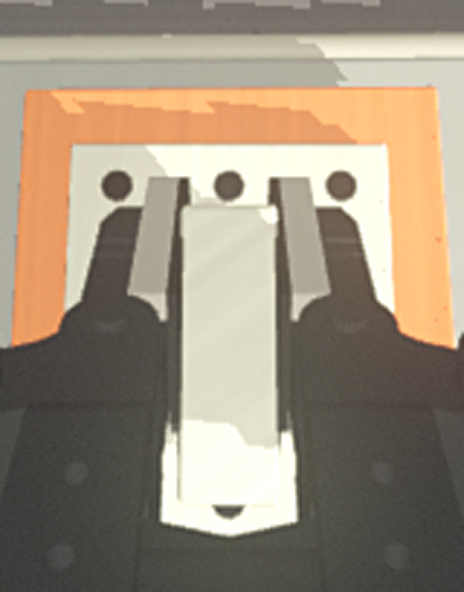

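```bash
python3 - <<'E'
from h import *
P=lambda x,y:(180+x/2.9,180+y/2.9)
T=tilt('w15',[(-35,-30,8),(-35,30,8),(-27,-21,8),(-27,0,8),(-27,21,8),(-20,-7,48),(-20,7,48),(20,-7,48),(20,7,48)],[P(71.5,144),P(388,144),P(117,185),P(229,185),P(341,185),P(182,206),P(278,206),P(181,505),P(279,505)])
d=np.load('pics/w15.npz');K=d['intrinsics'];Tc=np.linalg.inv(d['T_tool_cam'])@T
def under(uv):
    r=np.array([(uv[0]-K[0,2])/K[0,0],(uv[1]-K[1,2])/K[1,1],1]);n=Tc[:3,2];s=n@Tc[:3,3]/(n@r);return Tc[:3,:3].T@(r*s-Tc[:3,3])*1000
for q in [(24,88),(436,88),(13,346),(455,346)]: print(q,under(P(*q)).round(2))
# plane of the pad from near edge widths: PnP-lite on pad near corners + side lines
# compare plate edges / pad edges in scene crop
S=lambda x,y:(120+x/6,90+y/6)
# predicted part bottom corners and pad corners in scene
W=np.eye(4);W[:3,:3]=Ro.from_euler('xyz',d['ori']).as_matrix();W[:3,3]=d['ee'];M=W@T
for p in [(35,30,0),(35,-30,0),(-35,30,0),(35,30,8),(-35,30,8),(35,-30,8)]:
    uv=proj('s15',(M@[*(np.array(p)/1000),1])[:3])[0];print(p,((uv-[120,90])*6).round())
print('pad frame pos of part origin mm',(RP.T@(M[:3,3]-PC)*1000).round(1))
crop('s15',160,110,215,150,14,'c19')
E
```

```text
w15 tilt tool 32.74 world 32.73 grip in part [-0.0082 -0.0003  0.0396] n [-0.54   0.029  0.841] yaw x -3.05 y.z -0.0 err 0.94
(24, 88) [-47.37 -41.59  -0.  ]
(436, 88) [-47.42  41.92  -0.  ]
(13, 346) [  2.43 -40.95   0.  ]
(455, 346) [ 2.39 42.76  0.  ]
(35, 30, 0) [384. 261.]
(35, -30, 0) [277. 198.]
(-35, 30, 0) [488. 238.]
(35, 30, 8) [389. 244.]
(-35, 30, 8) [492. 221.]
(35, -30, 8) [282. 181.]
pad frame pos of part origin mm [ 0.1 -0.4 -4.2]
```

View pics/c19.png

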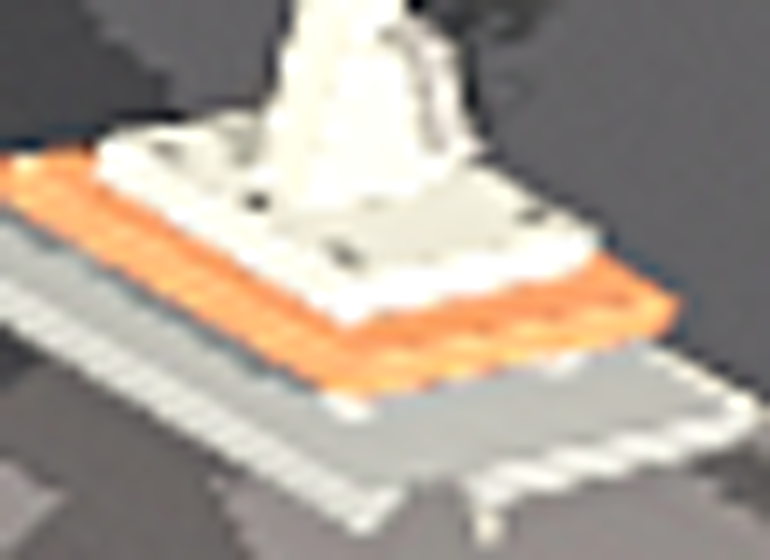

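```bash
python3 - <<'E'
from h import *
F=[];M=[]
for i in range(6):
    o=get_obs();F.append(o['contact_force']);M.append(o['moment']);capture('scene')
F=np.mean(F,0);M=np.mean(M,0);print(F,M)
# minus weight at part com (~grip offset 8mm upslope, small)
E=o['ee_pos'];part=E+[0,0,.019]-RP@G
com=part+RP@[0,0,.016]
for oz in (.165,.174,.183):
    O=E+[0,0,oz]; Wt=np.array([0,0,-2.0]); Fc=F-Wt; Mc=M-np.cross(com-O,Wt)
    # find s along slope: moment y from contact at part+RP@[s,0,0]
    s=[(np.cross(part+RP@[x,0,0]-O,Fc)-Mc)[1] for x in (0,.01)]
    print(oz,'CoP upslope mm',-s[0]/(s[1]-s[0])*10)
E
```

```text
[-4.6826708   0.20539495  4.3264029 ] [0.16679086 0.40323798 0.08828636]
0.165 CoP upslope mm 35.39037966935127
0.174 CoP upslope mm 40.76327773003705
0.183 CoP upslope mm 46.13617579072284
```

Centring is within 0.5 mm, but the moment suggests the load sits towards the upslope edge. I'll press a little deeper for a moment, well short of the stop, so the part can turn flush in the grip.

Call:
{"fn": "apply_moves", "kwargs": {"steps": [{"hand":0,"tx":-0.03,"ty":0,"tz":0.05,"twist":0},{"hand":0,"tx":-0.055,"ty":0,"tz":0.085,"twist":0},{"hand":0,"tx":-0.07,"ty":0,"tz":0.111,"twist":0},{"hand":0,"tx":-0.07,"ty":0,"tz":0.111,"twist":0},{"hand":0,"tx":-0.07,"ty":0,"tz":0.111,"twist":0}]}}

```text
time_s: 16.3
ee_pos: [0.4752, -0.2018, 0.0878]
orientation: [3.142, -0.001, 3.09]
contact_force: [-5.7, 0.5, 7.7]
gripper_width: 0.0132
```

```bash
cat >> h.py <<'E'
def cop(n=6):
    F=[];M=[]
    for i in range(n):
        o=get_obs();F.append(o['contact_force']);M.append(o['moment']);capture('scene')
    F=np.mean(F,0);M=np.mean(M,0);E=o['ee_pos'];part=E+[0,0,.019]-RP@G;O=E+[0,0,.17];Wt=np.array([0,0,-2.]);Fc=F-Wt;Mc=M-np.cross(part+RP@[0,0,.016]-O,Wt)
    s=[(np.cross(part+RP@[x,0,0]-O,Fc)-Mc)[1] for x in (0,.01)]
    print('F',F.round(2),'M',M.round(3),'N',(RP[:,2]@Fc).round(2),'cop',-s[0]/(s[1]-s[0])*10)
E
python3 - <<'E'
from h import *
chk();cop()
snap('wrist','w16');crop('w16',180,180,340,384,2.9,'c20')
E
```

```text
t 16.45 F [-6.14  0.23  7.26] F in pad axes [-1.3  -0.08  9.43] N~ 11.2 ee in pad axes mm [-0.17 -0.34 -6.92] ori [ 3.1416e+00 -5.0000e-04  3.0902e+00] w 0.0131
F [-6.23 -0.13  6.54] M [0.241 0.558 0.083] N 10.54 cop 34.40436471879343
```

View pics/c20.png

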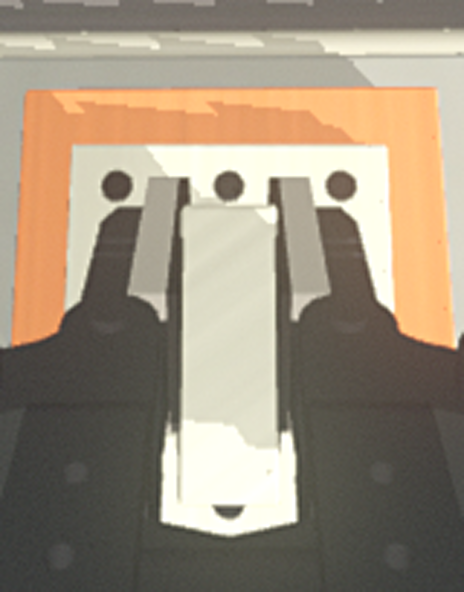

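Call:
{"fn": "apply_moves", "kwargs": {"steps": [{"hand":0,"tx":0.034,"ty":0,"tz":0.022,"twist":0},{"hand":0,"tx":0.068,"ty":0,"tz":0.043,"twist":0},{"hand":0,"tx":0.1,"ty":0,"tz":0.064,"twist":0},{"hand":0,"tx":0.1,"ty":0,"tz":0.064,"twist":0}]}}

```text
time_s: 17.18
ee_pos: [0.4751, -0.2019, 0.0875]
orientation: [-3.141, 0.005, 3.09]
contact_force: [-3.4, 3.1, 8.8]
gripper_width: 0.013
```

```bash
python3 - <<'E'
from h import *
chk();cop()
snap('wrist','w17');crop('w17',180,180,340,384,2.9,'c21')
a=cv2.imread('pics/c20.png');b=cv2.imread('pics/c21.png');cv2.imwrite('pics/c22.png',cv2.resize(np.hstack([a,b]),(800,510)))
E
```

```text
t 17.3333 F [-3.31  1.93  9.01] F in pad axes [1.96 1.76 9.43] N~ 11.21 ee in pad axes mm [-0.41 -0.42 -7.08] ori [-3.1412  0.005   3.0896] w 0.0134
F [-2.88  1.79  8.59] M [ 0.5   -0.092  0.128] N 10.53 cop 33.69087672443838
```

View pics/c21.png

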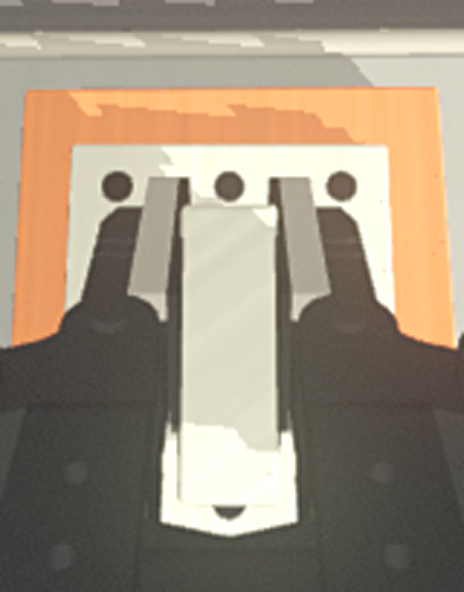

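Call:
{"fn": "apply_moves", "kwargs": {"steps": [{"hand":0,"tx":0.034,"ty":0,"tz":0.022,"twist":0},{"hand":0,"tx":0.068,"ty":0,"tz":0.043,"twist":0},{"hand":0,"tx":0.1,"ty":0,"tz":0.064,"twist":0},{"hand":0,"tx":0.1,"ty":0,"tz":0.064,"twist":0}]}}

```text
time_s: 18.07
ee_pos: [0.4739, -0.2022, 0.0867]
orientation: [-3.14, 0.008, 3.089]
contact_force: [-1.9, 2.1, 10.4]
gripper_width: 0.0133
```

```bash
python3 - <<'E'
from h import *
chk();cop()
snap('wrist','w18');crop('w18',180,180,340,384,2.9,'c23')
E
```

```text
t 18.2167 F [-1.22  2.05  9.86] F in pad axes [4.17 1.98 9.04] N~ 10.81 ee in pad axes mm [-1.83 -0.77 -7.15] ori [-3.1404  0.008   3.0895] w 0.0131
F [-1.69  1.83  9.37] M [ 0.572 -0.374  0.151] N 10.55 cop 38.12726006980985
```

View pics/c23.png

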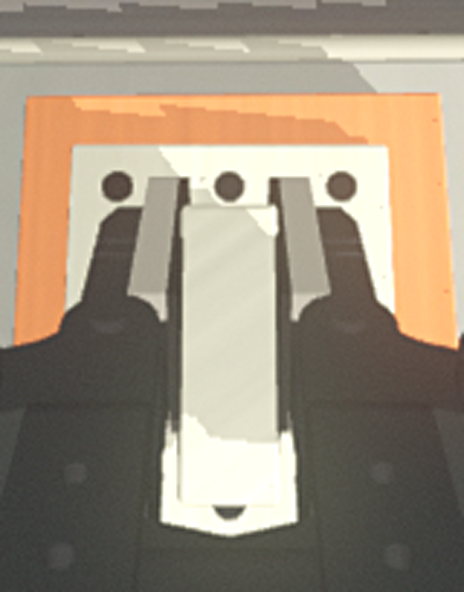

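```bash
python3 - <<'E'
from h import *
def holes(f):
    g=cv2.cvtColor(cv2.imread(f'pics/{f}.png'),cv2.COLOR_BGR2GRAY).astype(float);out=[]
    for u,v in [(220,244),(259,244),(297.5,244)]:
        if f=='w13': pass
        x0,y0=int(u-8),int(v-7);w=g[y0:y0+14,x0:x0+17].copy();m=np.clip(150-w,0,None)
        # keep central blob
        l,n=cv2.connectedComponents((m>0).astype(np.uint8)) if False else (0,0)
        yy,xx=np.mgrid[y0:y0+14,x0:x0+17];k=((xx-u)**2+(yy-v)**2)<49;m=m*k
        out+= [round((m*xx).sum()/m.sum(),2),round((m*yy).sum()/m.sum(),2)]
    return out
for f in ('w13','w14','w15','w16','w17','w18'): print(f,holes(f))
E
```

```text
w13 [np.float64(219.64), np.float64(243.26), np.float64(258.31), np.float64(243.35), np.float64(297.01), np.float64(243.26)]
w14 [np.float64(219.65), np.float64(243.27), np.float64(258.34), np.float64(243.29), np.float64(297.0), np.float64(243.24)]
w15 [np.float64(219.79), np.float64(243.49), np.float64(258.41), np.float64(243.56), np.float64(297.14), np.float64(243.49)]
w16 [np.float64(219.77), np.float64(243.6), np.float64(258.42), np.float64(243.63), np.float64(297.13), np.float64(243.55)]
w17 [np.float64(219.89), np.float64(243.77), np.float64(258.54), np.float64(243.75), np.float64(297.26), np.float64(243.7)]
w18 [np.float64(219.93), np.float64(243.78), np.float64(258.59), np.float64(243.8), np.float64(297.28), np.float64(243.78)]
```

Call:
{"fn": "apply_moves", "kwargs": {"steps": [{"hand":0,"tx":-0.013,"ty":0,"tz":0.02,"twist":0},{"hand":0,"tx":-0.026,"ty":0,"tz":0.04,"twist":0},{"hand":0,"tx":0.01,"ty":0,"tz":0.062,"twist":0},{"hand":0,"tx":0.042,"ty":0,"tz":0.083,"twist":0},{"hand":0,"tx":0.042,"ty":0,"tz":0.083,"twist":0},{"hand":0,"tx":0.042,"ty":0,"tz":0.083,"twist":0}]}}

```text
time_s: 19.12
ee_pos: [0.4733, -0.2024, 0.0851]
orientation: [-3.14, 0.009, 3.089]
contact_force: [-2.3, 2.5, 11.4]
gripper_width: 0.0132
```

```bash
cat >> h.py <<'E'
def holes(f):
    g=cv2.cvtColor(cv2.imread(f'pics/{f}.png'),cv2.COLOR_BGR2GRAY).astype(float);out=[]
    for u,v in [(220,244),(259,244),(297.5,244)]:
        x0,y0=int(u-8),int(v-7);m=np.clip(150-g[y0:y0+14,x0:x0+17],0,None)
        yy,xx=np.mgrid[y0:y0+14,x0:x0+17];m=m*(((xx-u)**2+(yy-v)**2)<49)
        out+=[float((m*yy).sum()/m.sum())]
    return np.round(out,2)
def cop2(n=6):
    F=[];M=[]
    for i in range(n):
        o=get_obs();F.append(o['contact_force']);M.append(o['moment']);capture('scene')
    F=np.mean(F,0);M=np.mean(M,0);E=o['ee_pos'];part=E+[0,0,.019]-RP@G;O=E+[0,0,.172];Wt=np.array([0,0,-2.]);Fc=F-Wt;Mc=M-np.cross(part+RP@[0,0,.016]-O,Wt)
    A=np.c_[np.cross(RP[:,0],Fc),np.cross(RP[:,1],Fc)];b=Mc-np.cross(part-O,Fc)
    s=np.linalg.lstsq(A[:2],b[:2],rcond=None)[0];print('N %.2f'%(RP[:,2]@Fc),'T',(RP.T@Fc)[:2].round(2),'CoP x,y mm',(s*1000).round(1),'t',o['time_s'])
E
python3 - <<'E'
from h import *
chk();cop2();snap('wrist','w19');print(holes('w18'),holes('w19'))
E
```

```text
t 19.2667 F [-1.52  2.17 10.84] F in pad axes [ 4.43  2.09 10.02] N~ 11.8 ee in pad axes mm [-3.26 -1.   -8.23] ori [-3.14    0.0088  3.0894] w 0.0131
N 11.76 T [5.38 2.18] CoP x,y mm [35.3 20. ] t 19.5667
[243.78 243.8  243.78] [243.79 243.85 243.79]
```

Call:
{"fn": "apply_moves", "kwargs": {"steps": [{"hand":0,"tx":0.08,"ty":0,"tz":-0.125,"twist":0},{"hand":0,"tx":0.16,"ty":0,"tz":-0.25,"twist":0},{"hand":0,"tx":0.25,"ty":0,"tz":-0.4,"twist":0},{"hand":0,"tx":0.25,"ty":0,"tz":-0.4,"twist":0},{"hand":0,"tx":0.25,"ty":0,"tz":-0.4,"twist":0},{"hand":0,"tx":0.25,"ty":0,"tz":-0.4,"twist":0}]}}

```text
time_s: 20.17
ee_pos: [0.4625, -0.2007, 0.0912]
orientation: [3.141, -0.001, 3.09]
contact_force: [0.9, 1.2, -2.7]
gripper_width: 0.0132
```

```bash
python3 - <<'E'
from h import *
chk();cop2();snap('wrist','w20');print(holes('w20'));crop('w20',180,180,340,384,2.9,'c24')
E
```

```text
t 20.3167 F [ 0.15  0.46 -1.56] F in pad axes [-0.73  0.47 -1.39] N~ 0.38 ee in pad axes mm [-9.08  0.09  2.8 ] ori [ 3.1409e+00 -1.1000e-03  3.0900e+00] w 0.0134
N 0.30 T [0.2  0.22] CoP x,y mm [  -9.  -194.8] t 20.6167
[243.28 243.28 243.27]
```

View pics/c24.png

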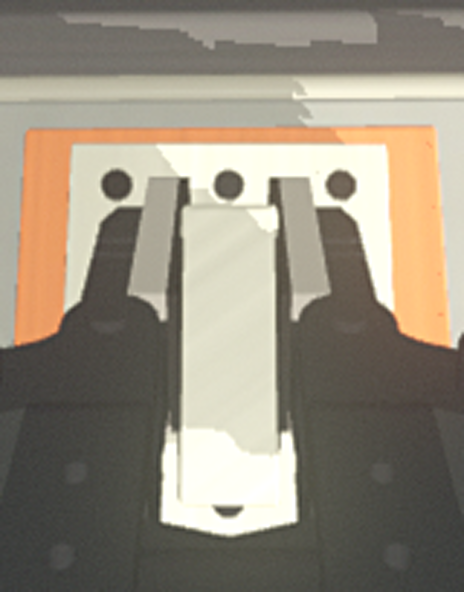

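```bash
python3 - <<'E'
from h import *
crop('w5',180,160,340,364,2.9,'c25')
E
```

```text
(no output)
```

View pics/c25.png

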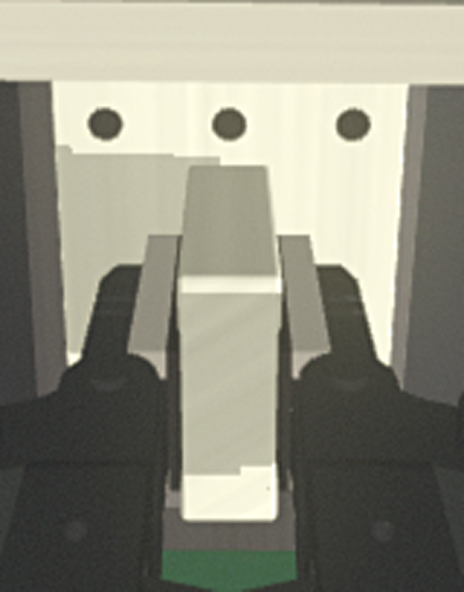

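The rib's end has a bevel, so my rib-corner points were slightly off. I'll calibrate the bevel on the flat view and then redo the tilt.

```bash
python3 - <<'E'
from h import *
a=cv2.imread('pics/w20.png')[235:265,215:305];b=cv2.imread('pics/w5.png')[205:270,215:305]
cv2.imwrite('pics/c26.png',cv2.resize(np.vstack([a,b]),None,fx=6.2,fy=6.2,interpolation=cv2.INTER_NEAREST))
for f,r in (('w20',range(228,260)),('w5',range(212,268))):
    g=cv2.cvtColor(cv2.imread(f'pics/{f}.png'),cv2.COLOR_BGR2GRAY);print(f,[(v,int(g[v,252:262].mean())) for v in r])
    print([(v,int(g[v,252:262].mean())) for v in range(325,362)])
E
```

```text
w20 [(228, 174), (229, 196), (230, 252), (231, 253), (232, 253), (233, 253), (234, 253), (235, 253), (236, 253), (237, 253), (238, 235), (239, 170), (240, 136), (241, 130), (242, 128), (243, 124), (244, 123), (245, 126), (246, 132), (247, 140), (248, 184), (249, 227), (250, 210), (251, 196), (252, 211), (253, 219), (254, 218), (255, 217), (256, 217), (257, 217), (258, 217), (259, 217)]
[(325, 223), (326, 223), (327, 225), (328, 235), (329, 244), (330, 246), (331, 249), (332, 251), (333, 252), (334, 254), (335, 254), (336, 254), (337, 254), (338, 254), (339, 254), (340, 254), (341, 254), (342, 254), (343, 254), (344, 254), (345, 254), (346, 254), (347, 254), (348, 254), (349, 254), (350, 254), (351, 254), (352, 254), (353, 254), (354, 187), (355, 125), (356, 132), (357, 163), (358, 223), (359, 254), (360, 254), (361, 254)]
w5 [(212, 245), (213, 243), (214, 225), (215, 226), (216, 223), (217, 164), (218, 156), (219, 159), (220, 160), (221, 159), (222, 160), (223, 160), (224, 160), (225, 160), (226, 159), (227, 159), (228, 159), (229, 159), (230, 159), (231, 159), (232, 159), (233, 159), (234, 159), (235, 159), (236, 159), (237, 159), (238, 159), (239, 158), (240, 159), (241, 158), (242, 158), (243, 158), (244, 158), (245, 158), (246, 158), (247, 157), (248, 157), (249, 158), (250, 157), (251, 157), (252, 157), (253, 155), (254, 163), (255, 203), (256, 230), (257, 236), (258, 242), (259, 242), (260, 236), (261, 188), (262, 184), (263, 186), (264, 187), (265, 188), (266, 189), (267, 189)]
[(325, 247), (326, 245), (327, 246), (328, 245), (329, 245), (330, 245), (331, 244), (332, 244), (333, 243), (334, 243), (335, 243), (336, 244), (337, 247), (338, 246), (339, 168), (340, 92), (341, 89), (342, 93), (343, 94), (344, 93), (345, 94), (346, 93), (347, 93), (348, 93), (349, 89), (350, 88), (351, 88), (352, 89), (353, 88), (354, 88), (355, 89), (356, 88), (357, 87), (358, 88), (359, 87), (360, 87), (361, 89)]
```

View pics/c26.png

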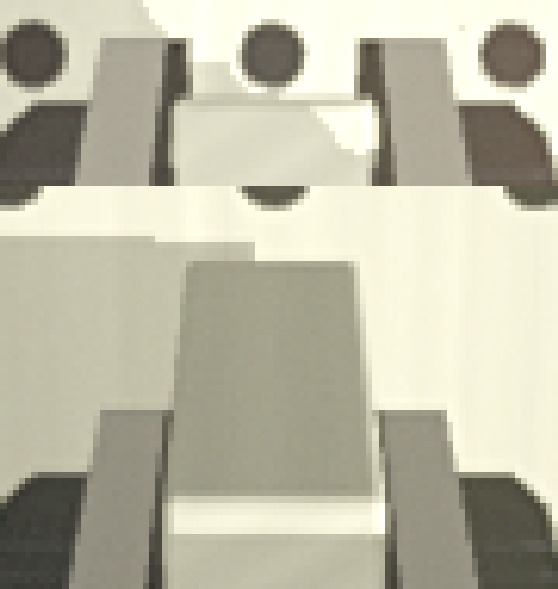

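```bash
python3 - <<'E'
from h import *
from scipy.optimize import least_squares
d=np.load('pics/w5.npz');K=d['intrinsics'];inv=np.linalg.inv(d['T_tool_cam'])
def v(p,th,gx,gz):
    q=np.array([p[0]-gx,p[1]-gz]);x=q[0]*np.cos(th)-q[1]*np.sin(th);z=q[0]*np.sin(th)+q[1]*np.cos(th)
    c=K@(inv@np.array([-x/1000,0,-.019-z/1000,1]))[:3];return c[1]/c[2]
g=cv2.cvtColor(cv2.imread('pics/w5.png'),cv2.COLOR_BGR2GRAY).astype(float)
m=np.clip(150-g[196:212,250:268],0,None);yy,xx=np.mgrid[196:212,250:268];h5=(m*yy).sum()/m.sum();print('h5',h5)
for v0 in (0,):
  def f(p):
    b,hx,gx5,gz5,th,gx,gz,dv=p
    return [v((-20,8),0,gx5,gz5)+dv-216.6,v((-20,48-b),0,gx5,gz5)+dv-254.6,v((-20+b,48),0,gx5,gz5)+dv-260.6,v((20,48-b),0,gx5,gz5)+dv-339.0,v((-hx,8),0,gx5,gz5)+dv-h5,
     v((-35,8),th,gx,gz)+dv-229.4,v((-hx,8),th,gx,gz)+dv-243.28,v((20,48-b),th,gx,gz)+dv-353.8,
     (hx-27)/.5,dv/2]
  r=least_squares(f,[2,27,0,35,.57,-8,39,0]);print(r.x.round(3),np.degrees(r.x[4]),r.fun.round(2))
  J=r.jac;C=np.linalg.inv(J.T@J);print('sd tilt deg for .4px',np.degrees(np.sqrt(C[4,4])*.4))
E
```

```text
h5 202.39133040351578
[  1.692  27.171  -0.361  33.269   0.488 -10.674  47.003  -0.155] 27.94182909705984 [-0.21 -0.19 -0.02  0.11  0.36 -0.    0.    0.    0.34 -0.08]
sd tilt deg for .4px 7.985504938472447
```

```bash
python3 - <<'E'
from h import *
print(shift([.55,.2435,.20]))
E
```

```text
[-2.55521287 17.94206741 -4.31126619]
```

Call:
{"fn": "apply_moves", "kwargs": {"steps": [{"hand":0,"tx":0.3,"ty":0,"tz":-1.2,"twist":0},{"hand":0,"tx":0.3,"ty":0,"tz":-2.6,"twist":0},{"hand":0,"tx":0,"ty":1,"tz":-4.3,"twist":1},{"hand":0,"tx":-2.55,"ty":17.9,"tz":-4.3,"twist":4},{"hand":0,"tx":-2.55,"ty":17.9,"tz":-4.3,"twist":4},{"hand":0,"tx":-2.55,"ty":17.9,"tz":-4.3,"twist":4},{"hand":0,"tx":-2.55,"ty":17.9,"tz":-4.3,"twist":4},{"hand":0,"tx":-2.55,"ty":17.9,"tz":-4.3,"twist":4},{"hand":0,"tx":-2.55,"ty":17.9,"tz":-4.3,"twist":4},{"hand":0,"tx":-2.55,"ty":17.9,"tz":-4.3,"twist":4},{"hand":0,"tx":-2.55,"ty":17.9,"tz":-4.3,"twist":4},{"hand":0,"tx":-2.55,"ty":17.9,"tz":-4.3,"twist":4}]}}

```text
time_s: 21.72
ee_pos: [0.5383, 0.1893, 0.1989]
orientation: [3.142, 0.0, 3.021]
contact_force: [0.7, -0.7, -1.9]
gripper_width: 0.0128
```

Call:
{"fn": "apply_moves", "kwargs": {"steps": [{"hand":0,"tx":0,"ty":0,"tz":0,"twist":0},{"hand":0,"tx":0,"ty":0,"tz":0,"twist":0},{"hand":0,"tx":0,"ty":0,"tz":0,"twist":0},{"hand":0,"tx":0,"ty":0,"tz":0,"twist":0}]}}

```text
time_s: 22.05
ee_pos: [0.538, 0.186, 0.1985]
orientation: [-3.141, -0.001, 3.019]
contact_force: [0.1, 0.1, -1.5]
gripper_width: 0.0132
```

```bash
python3 - <<'E'
from h import *
o=get_obs();print(o['ee_pos'],o['orientation']);print(shift([.545,.2437,.068]),shift([.52,.2465,.068]))
E
```

```text
[0.53798148 0.18596995 0.19845238] [-3.14081960e+00 -8.05100868e-04  3.01930073e+00]
[-1.15192720e-03  2.33023589e+00  5.21629624e+00] [1.00504199 2.31941274 5.2171147 ]
```

Call:
{"fn": "apply_moves", "kwargs": {"steps": [{"hand":0,"tx":0,"ty":2.33,"tz":0,"twist":0},{"hand":0,"tx":0,"ty":2.33,"tz":0.5,"twist":0},{"hand":0,"tx":0,"ty":2.33,"tz":2,"twist":0},{"hand":0,"tx":0,"ty":2.33,"tz":3.6,"twist":0},{"hand":0,"tx":0,"ty":2.33,"tz":5,"twist":0},{"hand":0,"tx":0,"ty":2.33,"tz":5.22,"twist":0},{"hand":0,"tx":0.3,"ty":2.33,"tz":5.22,"twist":0},{"hand":0,"tx":0.6,"ty":2.33,"tz":5.22,"twist":0},{"hand":0,"tx":0.8,"ty":2.33,"tz":5.21,"twist":0},{"hand":0,"tx":0.9,"ty":2.33,"tz":5.21,"twist":0},{"hand":0,"tx":0.98,"ty":2.33,"tz":5.21,"twist":0},{"hand":0,"tx":0.98,"ty":2.33,"tz":5.21,"twist":0}]}}

```text
time_s: 23.05
ee_pos: [0.5259, 0.2465, 0.0703]
orientation: [3.141, 0.013, 3.02]
contact_force: [10.0, -2.6, -7.9]
gripper_width: 0.0131
```

```bash
cat >> h.py <<'E'
def hole(f,v0):
    g=cv2.cvtColor(cv2.imread(f'pics/{f}.png'),cv2.COLOR_BGR2GRAY).astype(float)
    yy,xx=np.mgrid[0:384,0:512];out=[]
    for u in (219.8,297.1):
        m=np.clip(150-g,0,None)*(((xx-u)**2+(yy-v0)**2)<64);out.append((m*yy).sum()/m.sum())
    return np.round(out,2)
E
python3 - <<'E'
from h import *
o,c=snap('wrist','w21');print(o['time_s'],o['ee_pos'],o['orientation'],o['contact_force']);print(hole('w21',244),hole('w21',246),hole('w12',244),hole('w13',244))
crop('w21',180,180,340,384,2.9,'c27')
E
```

```text
23.05 [0.5258964  0.2465355  0.07027955] [3.14057062 0.01292008 3.02047242] [ 9.95827932 -2.60870811 -7.90044506]
[245.82 246.04] [246.64 246.96] [243.72 244.01] [243.35 243.27]
```

View pics/c27.png

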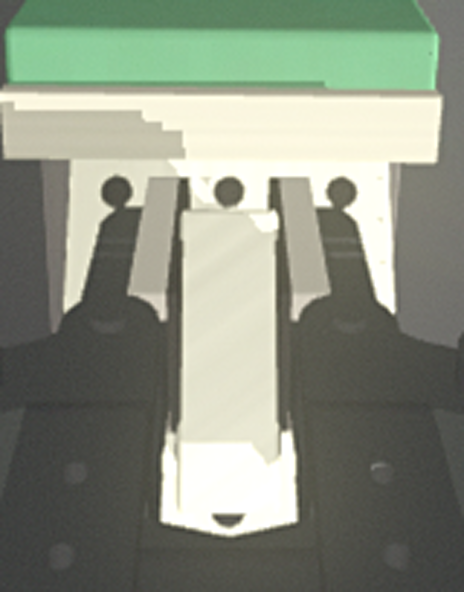

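Call:
{"fn": "apply_moves", "kwargs": {"steps": [{"hand":0,"tx":0.03,"ty":0,"tz":0.04,"twist":0},{"hand":0,"tx":0.07,"ty":0,"tz":0.05,"twist":0},{"hand":0,"tx":0.07,"ty":0,"tz":0.05,"twist":0},{"hand":0,"tx":-0.4,"ty":0,"tz":0.0,"twist":0},{"hand":0,"tx":-0.6,"ty":0,"tz":-0.5,"twist":0},{"hand":0,"tx":-0.6,"ty":0,"tz":-2,"twist":0},{"hand":0,"tx":-0.6,"ty":0,"tz":-3.6,"twist":0},{"hand":0,"tx":-0.6,"ty":0,"tz":-5.2,"twist":0},{"hand":0,"tx":-0.6,"ty":0,"tz":-5.2,"twist":0},{"hand":0,"tx":-0.6,"ty":0,"tz":-5.2,"twist":0}]}}

```text
time_s: 23.93
ee_pos: [0.5383, 0.2467, 0.2033]
orientation: [3.138, 0.007, 3.02]
contact_force: [-0.4, -0.6, -2.6]
gripper_width: 0.0131
```

```bash
python3 - <<'E'
from h import *
capture('top');capture('top')
o,c=snap('wrist','w22');print(o['time_s'],o['ee_pos'],o['orientation'],o['contact_force'])
crop('w22',180,180,340,384,2.9,'c28')
for f in ('w20','w22'):
    g=cv2.cvtColor(cv2.imread(f'pics/{f}.png'),cv2.COLOR_BGR2GRAY);m=(g<110).astype(np.uint8)
    n,l,s,c=cv2.connectedComponentsWithStats(m)
    print(f,[(c[i].round(2),s[i,4]) for i in range(1,n) if 30<s[i,4]<150 and 235<c[i][1]<255],[(v,int(g[v,252:262].mean())) for v in range(226,260)])
E
```

```text
24.0333 [0.53488237 0.24559034 0.19783468] [-3.14096545e+00 -1.96053033e-03  3.02005339e+00] [-0.15563545  0.16676495 -2.4774187 ]
w20 [(array([219.71, 243.29]), np.int32(79)), (array([258.34, 243.29]), np.int32(65)), (array([297.  , 243.27]), np.int32(62))] [(226, 177), (227, 176), (228, 174), (229, 196), (230, 252), (231, 253), (232, 253), (233, 253), (234, 253), (235, 253), (236, 253), (237, 253), (238, 235), (239, 170), (240, 136), (241, 130), (242, 128), (243, 124), (244, 123), (245, 126), (246, 132), (247, 140), (248, 184), (249, 227), (250, 210), (251, 196), (252, 211), (253, 219), (254, 218), (255, 217), (256, 217), (257, 217), (258, 217), (259, 217)]
w22 [(array([258.82, 245.19]), np.int32(67))] [(226, 150), (227, 150), (228, 149), (229, 147), (230, 150), (231, 197), (232, 252), (233, 252), (234, 252), (235, 252), (236, 252), (237, 252), (238, 252), (239, 252), (240, 217), (241, 157), (242, 135), (243, 130), (244, 123), (245, 124), (246, 125), (247, 128), (248, 131), (249, 144), (250, 188), (251, 229), (252, 206), (253, 196), (254, 211), (255, 213), (256, 211), (257, 211), (258, 210), (259, 211)]
```

View pics/c28.png

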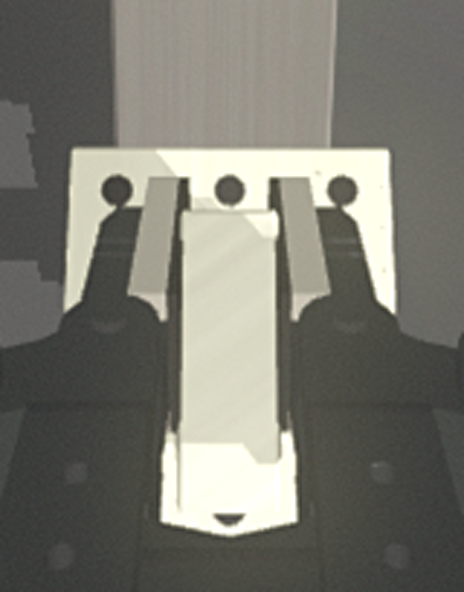

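```bash
sed -i 's/^G=.*/G=np.array([-.0092,-.0003,.0394])/' h.py; python3 - <<'E'
from h import *
o=get_obs();print(o['ee_pos'],o['orientation'],o['time_s'])
t=tcp(.06);t[2]=.2;print(shift(t),shift(tcp(.03)))
E
```

```text
[0.53417263 0.24537934 0.19646096] [-3.13992723 -0.00408697  3.02007662] 24.0833
[  1.6402774  -18.13231973  -0.10466094] [  0.98560985 -18.08135512   3.14594018]
```

Call:
{"fn": "apply_moves", "kwargs": {"steps": [{"hand":0,"tx":1.64,"ty":-18.1,"tz":0,"twist":-4},{"hand":0,"tx":1.64,"ty":-18.1,"tz":0,"twist":-4},{"hand":0,"tx":1.64,"ty":-18.1,"tz":0,"twist":-4},{"hand":0,"tx":1.64,"ty":-18.1,"tz":0,"twist":-4},{"hand":0,"tx":1.64,"ty":-18.1,"tz":0,"twist":-4},{"hand":0,"tx":1.64,"ty":-18.1,"tz":0,"twist":-4},{"hand":0,"tx":1.64,"ty":-18.1,"tz":0,"twist":-4},{"hand":0,"tx":1.64,"ty":-18.1,"tz":0,"twist":-4},{"hand":0,"tx":1.64,"ty":-18.1,"tz":0,"twist":-4},{"hand":0,"tx":1.64,"ty":-18.1,"tz":0,"twist":-4},{"hand":0,"tx":1.64,"ty":-18.1,"tz":0,"twist":-4},{"hand":0,"tx":1.64,"ty":-18.1,"tz":0,"twist":-4}]}}

```text
time_s: 25.08
ee_pos: [0.4377, -0.2036, 0.1965]
orientation: [-3.139, -0.004, 3.083]
contact_force: [0.2, 0.5, -2.2]
gripper_width: 0.0129
```

```bash
python3 - <<'E'
from h import *
for i in range(6): capture('top')
o=get_obs();print(o['ee_pos'],o['orientation'],o['time_s'])
for h in (.06,.03,.006,0,-.002): print(h,shift(tcp(h)).round(3))
E
```

```text
[ 0.44020169 -0.19646177  0.19746209] [ 3.14006162e+00 -1.89671524e-03  3.09210158e+00] 25.3833
0.06 [ 0.056 -0.132  2.139]
0.03 [-0.589 -0.135  3.151]
0.006 [-1.105 -0.137  3.96 ]
0 [-1.233 -0.137  4.162]
-0.002 [-1.276 -0.137  4.23 ]
```

Call:
{"fn": "apply_moves", "kwargs": {"steps": [{"hand":0,"tx":0.06,"ty":-0.14,"tz":1.2,"twist":0},{"hand":0,"tx":0.0,"ty":-0.14,"tz":2.2,"twist":0},{"hand":0,"tx":-0.59,"ty":-0.14,"tz":3.15,"twist":0},{"hand":0,"tx":-0.9,"ty":-0.14,"tz":3.64,"twist":0},{"hand":0,"tx":-1.1,"ty":-0.14,"tz":3.96,"twist":0},{"hand":0,"tx":-1.19,"ty":-0.14,"tz":4.09,"twist":0},{"hand":0,"tx":-1.25,"ty":-0.14,"tz":4.19,"twist":0},{"hand":0,"tx":-1.3,"ty":-0.14,"tz":4.27,"twist":0},{"hand":0,"tx":-1.35,"ty":-0.14,"tz":4.35,"twist":0},{"hand":0,"tx":-1.35,"ty":-0.14,"tz":4.35,"twist":0},{"hand":0,"tx":-1.35,"ty":-0.14,"tz":4.35,"twist":0}]}}

```text
time_s: 26.3
ee_pos: [0.4739, -0.2027, 0.0908]
orientation: [3.14, -0.0, 3.09]
contact_force: [-3.3, 4.0, 3.9]
gripper_width: 0.013
```

```bash
python3 - <<'E'
from h import *
chk();cop2(8);snap('wrist','w23')
g=cv2.cvtColor(cv2.imread('pics/w23.png'),cv2.COLOR_BGR2GRAY);print(hole('w23',245))
E
```

```text
t 26.45 F [-3.5   3.98  3.53] F in pad axes [-1.23  3.8   4.96] N~ 6.73 ee in pad axes mm [ 1.43 -1.4  -3.89] ori [ 3.1407e+00 -2.0000e-04  3.0903e+00] w 0.0128
N 6.50 T [0.05 3.82] CoP x,y mm [18.8 -8.1] t 26.85
[246.04 245.86]
```

CoP has moved inward, which is better, but there is sideways friction load from touching before the arm had settled. I'll lift off, re-centre and press again.

Call:
{"fn": "apply_moves", "kwargs": {"steps": [{"hand":0,"tx":0.1,"ty":0,"tz":-0.16,"twist":0},{"hand":0,"tx":0.2,"ty":0,"tz":-0.32,"twist":0},{"hand":0,"tx":0.2,"ty":0,"tz":-0.32,"twist":0},{"hand":0,"tx":0.2,"ty":0,"tz":-0.32,"twist":0}]}}

```text
time_s: 27.28
ee_pos: [0.4697, -0.2039, 0.0987]
orientation: [-3.14, 0.002, 3.09]
contact_force: [-0.5, 0.0, -2.2]
gripper_width: 0.0133
```

```bash
python3 - <<'E'
from h import *
chk();cop2(3);snap('wrist','w24');crop('w24',180,180,340,384,2.9,'c29')
for h in (.006,.002,0,-.006): print(h,shift(tcp(h)).round(3))
E
```

```text
t 27.4333 F [-0.01 -0.38 -2.28] F in pad axes [-1.21 -0.38 -1.93] N~ -0.16 ee in pad axes mm [ 1.68 -2.47  4.71] ori [-3.1412e+00  5.0000e-04  3.0899e+00] w 0.0128
N -0.10 T [ 0.06 -0.36] CoP x,y mm [   64.  -1099.1] t 27.5833
0.006 [ 0.068  0.078 -0.033]
0.002 [-0.018  0.078  0.102]
0 [-0.061  0.078  0.17 ]
-0.006 [-0.19   0.078  0.372]
```

View pics/c29.png

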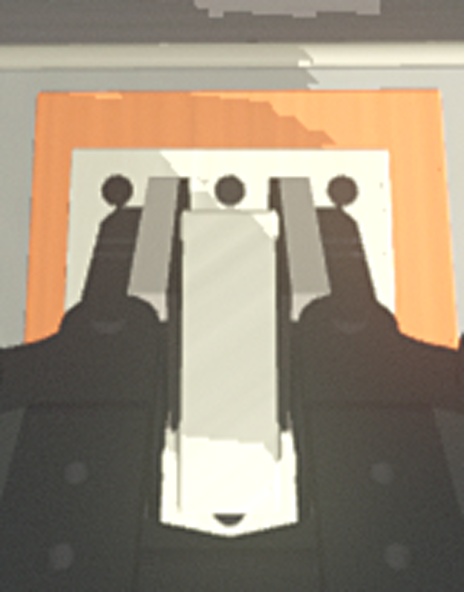

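Call:
{"fn": "apply_moves", "kwargs": {"steps": [{"hand":0,"tx":0.04,"ty":0.08,"tz":0,"twist":0},{"hand":0,"tx":0.04,"ty":0.08,"tz":0,"twist":0},{"hand":0,"tx":0.04,"ty":0.08,"tz":0,"twist":0},{"hand":0,"tx":0.04,"ty":0.08,"tz":0,"twist":0},{"hand":0,"tx":-0.02,"ty":0.08,"tz":0.1,"twist":0},{"hand":0,"tx":-0.06,"ty":0.08,"tz":0.17,"twist":0},{"hand":0,"tx":-0.1,"ty":0.08,"tz":0.24,"twist":0},{"hand":0,"tx":-0.15,"ty":0.08,"tz":0.31,"twist":0},{"hand":0,"tx":-0.18,"ty":0.08,"tz":0.36,"twist":0},{"hand":0,"tx":-0.18,"ty":0.08,"tz":0.36,"twist":0}]}}

```text
time_s: 28.52
ee_pos: [0.4737, -0.2015, 0.0891]
orientation: [3.142, -0.001, 3.09]
contact_force: [-4.6, -0.0, 4.6]
gripper_width: 0.0133
```

```bash
python3 - <<'E'
from h import *
chk();cop2(8);snap('wrist','w25');crop('w25',180,180,340,384,2.9,'c30');print(hole('w24',245),hole('w25',245))
E
```

```text
t 28.6667 F [-4.29  0.21  4.38] F in pad axes [-1.28 -0.    6.  ] N~ 7.77 ee in pad axes mm [ 0.29 -0.08 -5.15] ori [-3.1415e+00 -2.0000e-04  3.0902e+00] w 0.0131
N 7.96 T [ 0.45 -0.06] CoP x,y mm [28.  22.7] t 29.0667
[245.78 245.81] [246.04 246.03]
```

View pics/c30.png

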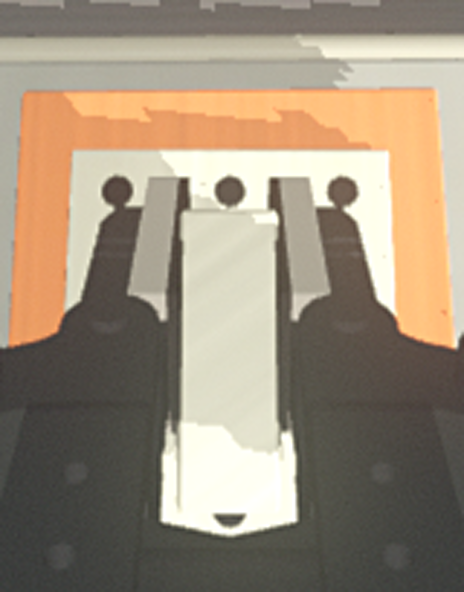

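Call:
{"fn": "apply_moves", "kwargs": {"steps": [{"hand":0,"tx":-0.03,"ty":0,"tz":0.05,"twist":0},{"hand":0,"tx":-0.062,"ty":0,"tz":0.098,"twist":0},{"hand":0,"tx":-0.062,"ty":0,"tz":0.098,"twist":0},{"hand":0,"tx":-0.062,"ty":0,"tz":0.098,"twist":0}]}}

```text
time_s: 29.5
ee_pos: [0.4752, -0.2015, 0.0867]
orientation: [-3.142, -0.0, 3.09]
contact_force: [-5.8, 0.4, 7.9]
gripper_width: 0.0132
```

```bash
python3 - <<'E'
from h import *
chk();cop2(10);snap('wrist','w26');print(hole('w26',245))
E
```

```text
t 29.65 F [-5.2   0.64  7.54] F in pad axes [-0.37  0.38  9.16] N~ 10.94 ee in pad axes mm [ 0.31 -0.05 -8.05] ori [-3.1416e+00 -2.0000e-04  3.0902e+00] w 0.0132
N 10.59 T [0.11 0.69] CoP x,y mm [38.   7.7] t 30.15
[246.1 246.2]
```

Call:
{"fn": "apply_moves", "kwargs": {"steps": [{"hand":0.08,"tx":0,"ty":0,"tz":0,"twist":0},{"hand":0.1,"tx":0,"ty":0,"tz":0,"twist":0},{"hand":0.11,"tx":0,"ty":0,"tz":0,"twist":0},{"hand":0.11,"tx":0,"ty":0,"tz":0,"twist":0}]}}

```text
time_s: 30.58
ee_pos: [0.4752, -0.2016, 0.0867]
orientation: [-3.142, -0.0, 3.09]
contact_force: [-4.8, 0.9, 7.7]
gripper_width: 0.0135
```

```bash
python3 - <<'E'
from h import *
chk();snap('wrist','w27');print(hole('w27',245))
E
```

```text
t 30.7333 F [-4.91  1.14  7.35] F in pad axes [-0.25  0.89  8.86] N~ 10.63 ee in pad axes mm [ 0.32 -0.07 -8.02] ori [-3.1415e+00 -2.0000e-04  3.0902e+00] w 0.0134
[246.11 246.19]
```

Call:
{"fn": "apply_moves", "kwargs": {"steps": [{"hand":0.12,"tx":0,"ty":0,"tz":0,"twist":0},{"hand":0.13,"tx":0,"ty":0,"tz":0,"twist":0},{"hand":0.13,"tx":0,"ty":0,"tz":0,"twist":0}]}}

```text
time_s: 31.08
ee_pos: [0.4752, -0.2016, 0.0868]
orientation: [-3.141, -0.0, 3.09]
contact_force: [-4.9, 0.7, 7.6]
gripper_width: 0.013
```

```bash
python3 - <<'E'
from h import *
chk();snap('wrist','w28');print(hole('w28',245))
E
```

```text
t 31.2333 F [-5.18  0.99  6.96] F in pad axes [-0.68  0.73  8.68] N~ 10.45 ee in pad axes mm [ 0.31 -0.07 -8.02] ori [-3.1415e+00 -2.0000e-04  3.0902e+00] w 0.0132
[246.11 246.19]
```

Call:
{"fn": "apply_moves", "kwargs": {"steps": [{"hand":0.138,"tx":0,"ty":0,"tz":0,"twist":0},{"hand":0.143,"tx":0,"ty":0,"tz":0,"twist":0},{"hand":0.143,"tx":0,"ty":0,"tz":0,"twist":0}]}}

```text
time_s: 31.58
ee_pos: [0.4752, -0.2015, 0.0867]
orientation: [-3.142, -0.0, 3.09]
contact_force: [-4.5, 0.1, 6.8]
gripper_width: 0.013
```

```bash
python3 - <<'E'
from h import *
chk();cop2(4);snap('wrist','w29');print(hole('w29',245))
E
```

```text
t 31.7333 F [-5.35  0.23  7.06] F in pad axes [-0.74 -0.04  8.83] N~ 10.6 ee in pad axes mm [ 0.3  -0.06 -8.02] ori [-3.1415e+00 -1.0000e-04  3.0902e+00] w 0.0131
N 10.19 T [0.39 0.17] CoP x,y mm [31.1 19.9] t 31.9333
[246.1 246.2]
```

```bash
python3 - <<'E'
from h import *
P=lambda x,y:(180+x/2.9,180+y/2.9)
T=tilt('w25',[(-35,-30,8),(-35,30,8),(-27,-21,8),(-27,0,8),(-27,21,8),(-20,-7,48),(-20,7,48),(20,-7,48),(20,7,48)],[P(71.5,150),P(389,150),P(117,190.5),P(229,190.5),P(341,190.5),P(182,212),P(278,212),P(181,512),P(279,512)])
d=np.load('pics/w25.npz');K=d['intrinsics'];Tc=np.linalg.inv(d['T_tool_cam'])@T
def under(uv):
    r=np.array([(uv[0]-K[0,2])/K[0,0],(uv[1]-K[1,2])/K[1,1],1]);n=Tc[:3,2];s=n@Tc[:3,3]/(n@r);return Tc[:3,:3].T@(r*s-Tc[:3,3])*1000
for q in [(22,89),(436,88.5),(10,346),(455,346)]: print(q,under(P(*q)).round(2))
W=np.eye(4);W[:3,:3]=Ro.from_euler('xyz',d['ori']).as_matrix();W[:3,3]=d['ee'];M=W@T
print('pad frame pos of part origin mm',(RP.T@(M[:3,3]-PC)*1000).round(1))
E
```

```text
w25 tilt tool 33.04 world 33.05 grip in part [-0.0091 -0.0003  0.0396] n [-0.545  0.028  0.838] yaw x -3.06 y.z 0.001 err 0.99
(22, 89) [-48.32 -42.1    0.  ]
(436, 88.5) [-48.47  41.91   0.  ]
(10, 346) [  1.34 -41.56  -0.  ]
(455, 346) [ 1.29 42.71  0.  ]
pad frame pos of part origin mm [ 0.6 -0.1 -5.5]
```

Call:
{"fn": "apply_moves", "kwargs": {"steps": [{"hand":0,"tx":0.018,"ty":0,"tz":-0.03,"twist":0},{"hand":0,"tx":0.037,"ty":0,"tz":-0.058,"twist":0},{"hand":0,"tx":0.037,"ty":0,"tz":-0.058,"twist":0},{"hand":0,"tx":0.037,"ty":0,"tz":-0.058,"twist":0},{"hand":0,"tx":0.037,"ty":0,"tz":-0.058,"twist":0}]}}

```text
time_s: 32.45
ee_pos: [0.4744, -0.2015, 0.088]
orientation: [-3.141, 0.0, 3.09]
contact_force: [-4.3, 0.5, 5.6]
gripper_width: 0.0129
```

```bash
python3 - <<'E'
from h import *
chk();chk();cop2(6);snap('wrist','w30');print(hole('w30',245));snap('scene','s30');crop('s30',120,90,250,190,6,'c31')
E
```

```text
t 32.6 F [-4.56  0.85  5.84] F in pad axes [-0.75  0.62  7.39] N~ 9.16 ee in pad axes mm [ 0.28 -0.07 -6.48] ori [-3.1415e+00  1.0000e-04  3.0901e+00] w 0.0129
t 32.8 F [-4.35  0.58  5.88] F in pad axes [-0.54  0.36  7.31] N~ 9.08 ee in pad axes mm [ 0.28 -0.08 -6.49] ori [-3.1415e+00  1.0000e-04  3.0901e+00] w 0.0126
N 9.00 T [0.64 0.29] CoP x,y mm [28.  10.9] t 33.1
[246.06 246.08]
```

View pics/c31.png

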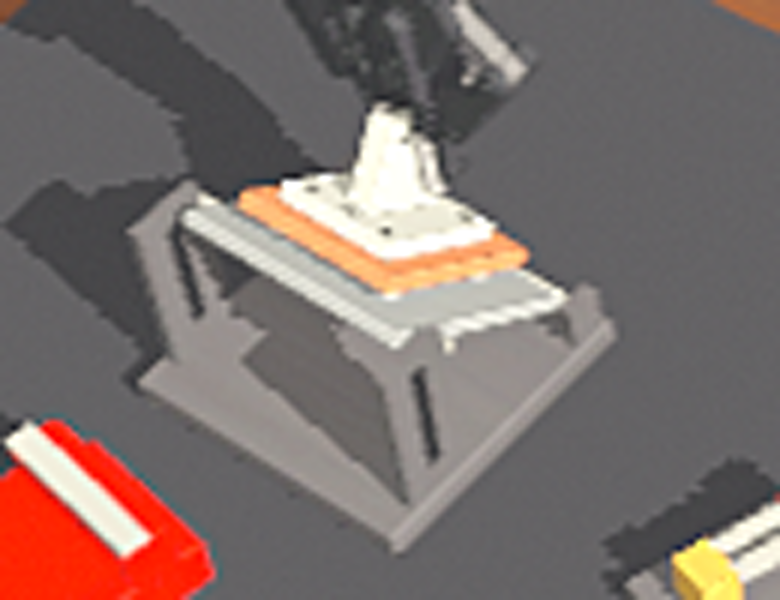

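View pics/s30.png

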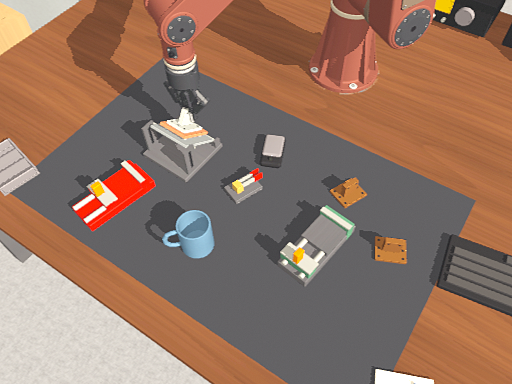

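The spreader lies flat and square in the middle of the pad, at (185,128) in the scene view. The jaw is wide open and the bystanders haven't moved. The push is about 9 N, so the pad is about 6 mm sunk and steady. I'm handing in.

```bash
python3 -c "
from station import close_job
print(close_job())"
```

```text
the job is handed in; nothing more can be done
None
```

The job is handed in at about 33 s of the 48 s limit, with the spreader still gripped and pressed on the copper pad. The one thing I could not confirm is that it is perfectly flush.

**What I did**
- I pulled the jaw open by its orange lug until the force rose at its stop.
- I gripped the spreader by its rib. The moves cannot tilt the tool, so I turned the part about 33° in the grip by pushing its lower edge against the vise's fixed jaw, in three pushes. This also shifted it about 9 mm along the fingers.
- I laid it on the pad and pressed along the pad's normal.

**Last checks**
- **Press:** the push is steady at about 9 N, so the pad is sunk about 6 mm. My deepest press along the way was about 9 mm, short of the 12 mm stop.
- **Position:** the part is within about 1 mm of the pad's middle, slightly upslope, and square to about 1°.
- **Scene:** the mug, mouse and keyer are where they were, and the jaw is open.

**Checks that disagreed or failed**
- **Tilt:** the cameras put the part at about 33° and the pad at about 32 to 32.7°, each good to about 1°. The measured moments instead put the load about 28 mm towards the upslope side. So a mismatch of up to about 1° may remain, with the part slightly too flat.
- **Attempts to correct it:** pressing deeper, dragging downslope and easing the grip did not turn the part further. The third push against the vise mostly slid it rather than turned it.

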